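# Set the switches of the desk power hub

## Robot

A 6-joint arm with a two-finger parallel gripper is mounted at the origin on the work surface. World frame = base frame: x ahead of the robot, y to its left, z up, the work surface at z = 0. Lengths are in mm, angles in degrees, forces in N, time in s.
With the tool pointing down it reaches from about 325 to 750 mm from the base axis. Payload 7.6 kg.
Tool frame: the origin (TCP) lies at the very end of the fingers, on their centre line; the grasp point (between the pads) lies 19 mm behind it (grasp_offset is the y of the grasp point in the tool frame, in mm); y points along the fingers, x is the direction in which the jaws open and shut, and the axes are right-handed (so a half turn about y gives the same grasp; the last joint's range is limited). The gripper opens to 85 mm and grips with 20 to 120 N. Pads are 22 mm wide; open, the fingers measure 114 mm over their backs; the gripper's body (76 mm by 85 mm) begins 54 mm behind the grasp point. The pads swing forward as they close: fully open they stand 13 mm farther back than shut.
Start: joints at [61.862, 2.991, 80.254, -0, 96.75, -4.028], TCP at [214.445, 479.23, 210.923] pointing down, gripper open.
Joint ranges: [-166.34, 166.34], [-52.06, 124.39], [6.96, 135.62], [-60.46, 240.46], [14.63, 156.25], [-167.68, 167.68]. Speed limits (degrees/s): [147.25, 147.25, 172.46, 180, 180, 180].

## Interface

Orientations are given as a 3x3 rotation matrix whose columns are the frame's x, y, z axes.
In Python, from bench import sense, grab_frame, close_job, grasp_offset gives the robot as it stands.
- The arm moves only by the tool step_arm, never from a script. Its argument "moves" is one flat list of numbers, 7 for each row, row after row: the shift along the tool's x, y, z in cm, then the turn, a rotation vector about the tool's x, y, z in degrees, then the opening, from 0 (shut) to 1 (fully open). A call has 1 to 12 rows; each row shifts and turns the commanded pose from where the row before left it, along the tool's axes as they then stand; what a row does not reach is not made up. A row lasts 1/10 s, in which the tool goes at most 50 mm and 8.59 degrees, less where a joint would pass 70% of its speed; a pose out of reach is approached as far as the arm can. A call is refused whole if a number of a shift passes 5 or a number of a turn 8.59, either way. A call with a gripper value outside its range is refused whole. The fingers move at their own pace and stop on an object; "grip_force" is the grip in N (left out, the last holds). Time passes only in rows, so rows that do not move let the fingers close. It gives the time, the measured TCP pose, the force and the opening at its end, in the units of the state.
- sense(): the state, without advancing time (a new reading comes with each control period).
- grab_frame(name): name is "scene" or "top" or "wrist"; returns a dict with "frame" (480x640x3 uint8, red, green, blue), "fx", "fy", "cx", "cy" (pixels), "world_from_camera" (4x4, takes a point from camera to world coordinates). Camera axes: x right, y down, z forward; pixel columns grow to the right and rows downward; lengths in mm; the calibration is good to about 2 mm. A picture is of the moment at which its call begins. There is no depth.
- close_job(): hands the job in, once; it reports no verdict.
The state is a dict: "clock": time; "joint_pos": joint angles; "joint_velocities": joint speeds; "tau": joint torques, N m; "ee_pos": TCP position; "orientation": TCP orientation; "force": force on the tool from outside, world axes, zero at the start; "wrist_torque": the same for the moment, N m; "width": finger opening in mm.
Only numpy, scipy, OpenCV 4.12 (cv2) and the standard library are available. Lean on these libraries where they do the work, as an engineer would, in place of code of your own. Each camera call takes 0.05 s, during which the arm holds its last target.

## Task

Press the tab to flip up the clear guard of the power hub, then set the rockers so that every socket with an adapter plugged in is on (rocker end nearer the socket down) and every capped, empty socket is off, and flip the guard fully shut again. Do not switch, even for a moment, a rocker that is already right, and leave the pen pot, mug, microphone and mouse where they stand.

Things in the scene. Friction and masses are not known exactly. Their poses are not given: they have to be found in the camera images.
- hub: White power hub fixed to the desk, 150 (x) by 280 (y), 40 mm high (30 mm beyond y = 90). Origin: centre of its underside. x runs from the rockers (robot's side) to the sockets, y along the row, z up. Four outlets at y = -100, -50, 0, 50 mm, in changing order: each a black rocker at x = -30 and, in line, a socket at x = 46 mm. Hinge posts 76 mm high at x = 12, y = -134, 84, 134. A clear guard covers the rockers.
- guard (a joint): Angle of the clear guard flap: 0 = shut, level over the rockers; 1.5 = open, almost upright. A seesaw with an over-centre spring: past 0.75 rad either way it snaps fully open or shut by itself and stays. Pushing its tab down (about 4 N) opens it; pushing the back of the open flap towards the robot near its upper edge (about 2 N) shuts it.
- hub_hinge (a point): Point on the guard's hinge line (parallel to hub y), mid-width of the flap: hub x = 12, y = -25 mm, height 70 mm. The flap is 4 mm thick, spans hub y = -127 to 78 mm and, shut, reaches 67 mm from the hinge towards the robot; open, its upper edge is 137 mm above the desk.
- tab_end (a point): End of the guard's grey press tab (hub y = 111 mm, beside the row), mid-thickness. The tab is a plate 30 mm wide, 42 mm from hinge line to end, 5 mm thick, on the socket side of the hinge, sloping up 0.6 rad with the guard shut: its end 24 mm above and 35 mm beyond the hinge line; level at guard angle 0.6; guard open: its end is 33 mm below the hinge line.
- rocker1 (a joint): Tilt of rocker 1: +0.3 = on (its end nearer the socket is down, the end nearer the robot is up), -0.3 = off (the end nearer the robot is down). Over-centre spring: it snaps to whichever side it is past 0; pushing the raised end down 16 mm from the pivot takes about 7 N.
- pivot1 (a point): Pivot of rocker 1, on its axis (parallel to hub y), 52 mm above the desk. The rocker is a black bar 44 mm long along hub x, 24 mm wide, 8 mm thick, centred on this point; the raised end's top is about 62 mm above the desk. Rockers are 50 mm apart.
- socket1 (a point): Centre of the socket that rocker 1 switches, on the hub's top (76 mm from its pivot along hub x).
- rocker2 (a joint): Tilt of rocker 2: +0.3 = on (its end nearer the socket is down, the end nearer the robot is up), -0.3 = off (the end nearer the robot is down). Over-centre spring: it snaps to whichever side it is past 0; pushing the raised end down 16 mm from the pivot takes about 7 N.
- pivot2 (a point): Pivot of rocker 2, on its axis (parallel to hub y), 52 mm above the desk. The rocker is a black bar 44 mm long along hub x, 24 mm wide, 8 mm thick, centred on this point; the raised end's top is about 62 mm above the desk. Rockers are 50 mm apart.
- socket2 (a point): Centre of the socket that rocker 2 switches, on the hub's top (76 mm from its pivot along hub x).
- rocker3 (a joint): Tilt of rocker 3: +0.3 = on (its end nearer the socket is down, the end nearer the robot is up), -0.3 = off (the end nearer the robot is down). Over-centre spring: it snaps to whichever side it is past 0; pushing the raised end down 16 mm from the pivot takes about 7 N.
- pivot3 (a point): Pivot of rocker 3, on its axis (parallel to hub y), 52 mm above the desk. The rocker is a black bar 44 mm long along hub x, 24 mm wide, 8 mm thick, centred on this point; the raised end's top is about 62 mm above the desk. Rockers are 50 mm apart.
- socket3 (a point): Centre of the socket that rocker 3 switches, on the hub's top (76 mm from its pivot along hub x).
- rocker4 (a joint): Tilt of rocker 4: +0.3 = on (its end nearer the socket is down, the end nearer the robot is up), -0.3 = off (the end nearer the robot is down). Over-centre spring: it snaps to whichever side it is past 0; pushing the raised end down 16 mm from the pivot takes about 7 N.
- pivot4 (a point): Pivot of rocker 4, on its axis (parallel to hub y), 52 mm above the desk. The rocker is a black bar 44 mm long along hub x, 24 mm wide, 8 mm thick, centred on this point; the raised end's top is about 62 mm above the desk. Rockers are 50 mm apart.
- socket4 (a point): Centre of the socket that rocker 4 switches, on the hub's top (76 mm from its pivot along hub x).
- adapter_a: Black power adapter plugged fast into a socket: a box 46 by 38 mm, 42 mm high, its top 84 mm above the desk. Origin: centre of its underside, over the socket that it occupies (one of 1 or 2). It cannot be pulled out.
- cap_a: Flat white blanking cap, 36 mm across and 8 mm high, fast on an empty socket. Origin: centre of its underside.
- adapter_b: Black power adapter plugged fast into a socket: a box 46 by 38 mm, 42 mm high, its top 84 mm above the desk. Origin: centre of its underside, over the socket that it occupies (one of 3 or 4). It cannot be pulled out.
- cap_b: Flat white blanking cap, 36 mm across and 8 mm high, fast on an empty socket. Origin: centre of its underside.
- penpot_mid (a point): Bystander: dark steel pen pot 74 mm across, 95 mm high, pens standing up to 185 mm high; point on its axis 48 mm up.
- mug_mid (a point): Bystander: white mug 80 mm across with a handle, 95 mm high; point on its axis 48 mm up.
- mic_mid (a point): Bystander: desk microphone behind the sockets, round foot 110 mm across, thin gooseneck up to 290 mm high whose head leans 45 mm towards its own -x; point on the axis of the foot 130 mm up.
- mouse_mid (a point): Bystander: black computer mouse 100 by 58 by 32 mm; point at its centre 16 mm up.

How it is judged (in metres and radians):
On the way, in this order (a step that is already met when the one before it is completed fails the run):
1. the guard is flipped open (beyond 1.3 rad) (value of joint guard above 1.3 rad), for 0.2 s.
2. with the guard open, the rockers of both sockets with adapters are on and those of both capped sockets off (((horizontal distance between adapter_a and socket1 below 0.02 m and value of joint rocker1 above 0.2 rad and value of joint rocker2 below -0.2 rad) or (horizontal distance between adapter_a and socket2 below 0.02 m and value of joint rocker2 above 0.2 rad and value of joint rocker1 below -0.2 rad)) and ((horizontal distance between adapter_b and socket3 below 0.02 m and value of joint rocker3 above 0.2 rad and value of joint rocker4 below -0.2 rad) or (horizontal distance between adapter_b and socket4 below 0.02 m and value of joint rocker4 above 0.2 rad and value of joint rocker3 below -0.2 rad)) and value of joint guard above 1.3 rad), for 0.2 s.
At the end, for the whole second after the job is handed in: Rockers in line with an adapter are on (above 0.2 rad), rockers in line with a blanking cap are off (below -0.2 rad), and the guard is shut (below 0.1 rad) and at rest (((horizontal distance between adapter_a and socket1 below 0.02 m and value of joint rocker1 above 0.2 rad and value of joint rocker2 below -0.2 rad) or (horizontal distance between adapter_a and socket2 below 0.02 m and value of joint rocker2 above 0.2 rad and value of joint rocker1 below -0.2 rad)) and ((horizontal distance between adapter_b and socket3 below 0.02 m and value of joint rocker3 above 0.2 rad and value of joint rocker4 below -0.2 rad) or (horizontal distance between adapter_b and socket4 below 0.02 m and value of joint rocker4 above 0.2 rad and value of joint rocker3 below -0.2 rad)) and value of joint guard below 0.1 rad and velocity of joint guard between -0.1 and 0.1 rad/s); the robot touches nothing.
It fails at once if the pen pot is shifted by more than 25 mm or knocked over (distance of penpot_mid from where it was at the start of the episode above 0.025 m or angle between penpot_mid's own z axis and vertical above 0.3 rad).
It fails at once if the mug is shifted by more than 25 mm or knocked over (distance of mug_mid from where it was at the start of the episode above 0.025 m or angle between mug_mid's own z axis and vertical above 0.3 rad).
It fails at once if the microphone is shifted by more than 25 mm or knocked over (distance of mic_mid from where it was at the start of the episode above 0.025 m or angle between mic_mid's own z axis and vertical above 0.3 rad).
It fails at once if the mouse is shifted by more than 25 mm or knocked over (distance of mouse_mid from where it was at the start of the episode above 0.025 m or angle between mouse_mid's own z axis and vertical above 0.3 rad).
It fails at once if a rocker that was already right is switched, even briefly ((horizontal distance between adapter_a and socket1 below 0.02 m and value of joint rocker2 above 0.05 rad) or (horizontal distance between adapter_a and socket2 below 0.02 m and value of joint rocker1 above 0.05 rad) or (horizontal distance between adapter_b and socket3 below 0.02 m and value of joint rocker3 below -0.05 rad) or (horizontal distance between adapter_b and socket4 below 0.02 m and value of joint rocker4 below -0.05 rad)).
It also fails if it takes over 51 s, if anything falls off the work surface, if the arm or the gripper's body presses on something with over 40 N, if the wrist force passes 120 N, or if a joint passes its speed limit or range.

## Working session

There is one attempt and no reset: what is moved stays moved. The work goes in short steps, Python scripts to look and compute and a tool call to move; the robot and the scene stay as the last step left them, time stands still between calls to the robot, and variables do not carry over. Pictures are saved under pics/ and viewed, and the job is handed in when it is done.

Besides the shell and the picture viewer there is one more tool, called after "Emit:" as a command line: name --argument value ..., lists and objects as JSON in quotes. step_arm: Moves the arm, as the interface text tells. Its arguments: {"type":"object","properties":{"moves":{"type":"array"},"grip_force":{"type":"number"}},"required":["moves"]}

```bash
mkdir -p pics
python3 - <<'E'
from bench import *
import cv2
print(sense())
for n in ["scene","top","wrist"]:
    g=grab_frame(n); cv2.imwrite(f"pics/{n}0.png",g["frame"][:,:,::-1]); print(n,g["fx"],g["fy"],g["cx"],g["cy"],g["world_from_camera"])
E
```

```text
{'clock': 0.0, 'joint_pos': array([ 6.18650304e+01,  3.02665596e+00,  8.03144606e+01, -2.96588014e-05,
        9.67485009e+01, -4.02895607e+00]), 'joint_velocities': array([ 0.09788109, -0.09340011,  0.05399444, -0.02878574,  0.00396799,
       -0.0357811 ]), 'tau': array([-4.39036251e-05, -3.81676590e+01, -3.60174537e+01, -1.21757989e-04,
        6.31399074e-03,  6.36618097e-05]), 'ee_pos': array([214.25322756, 478.92409416, 210.0648903 ]), 'orientation': array([[ 4.08425746e-01, -7.37107193e-04, -9.12791250e-01],
       [ 9.12790214e-01, -1.37954371e-03,  4.08426396e-01],
       [-1.56028946e-03, -9.99998777e-01,  1.09383063e-04]]), 'force': array([-0.68745738, -1.07357828, -0.0948525 ]), 'wrist_torque': array([ 0.0169031 ,  0.04238173, -0.01928287]), 'width': 85.52406732535954}
scene 461.76790027040687 461.76790027040687 316.26885715443717 236.3188627347295 [[ 4.60545757e-01  6.88848464e-01 -5.59808359e-01  9.52503910e+02]
 [ 8.87579659e-01 -3.50279630e-01  2.99176420e-01 -1.90019952e+02]
 [ 9.99775229e-03 -6.34658943e-01 -7.72727682e-01  6.79833393e+02]
 [ 0.00000000e+00  0.00000000e+00  0.00000000e+00  1.00000000e+00]]
top 555.9234822881918 555.9234822881918 310.84764865091677 240.19081353631282 [[ 2.91798251e-02 -9.95477875e-01  9.04009841e-02  4.75279956e+02]
 [-9.99107696e-01 -2.62839914e-02  3.30599929e-02  2.33681495e+01]
 [-3.05343927e-02 -9.12850037e-02 -9.95356569e-01  1.02496172e+03]
 [ 0.00000000e+00  0.00000000e+00  0.00000000e+00  1.00000000e+00]]
wrist 358.5652078247245 358.5652078247245 323.32626806731486 246.12823152777278 [[ 4.07586861e-01  8.64505928e-01  2.94112992e-01  1.38733923e+02]
 [ 9.13164730e-01 -3.85243093e-01 -1.33108735e-01  5.12254064e+02]
 [-1.76829208e-03  3.22826983e-01 -9.46456345e-01  3.71803596e+02]
 [ 0.00000000e+00  0.00000000e+00  0.00000000e+00  1.00000000e+00]]
```

View pics/scene0.png

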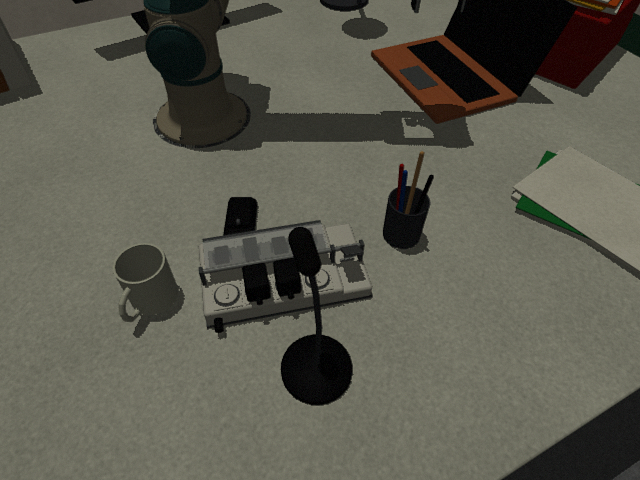

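View pics/top0.png

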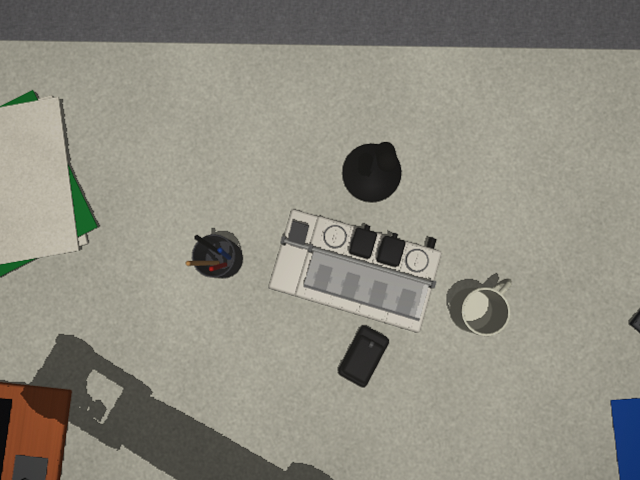

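View pics/wrist0.png

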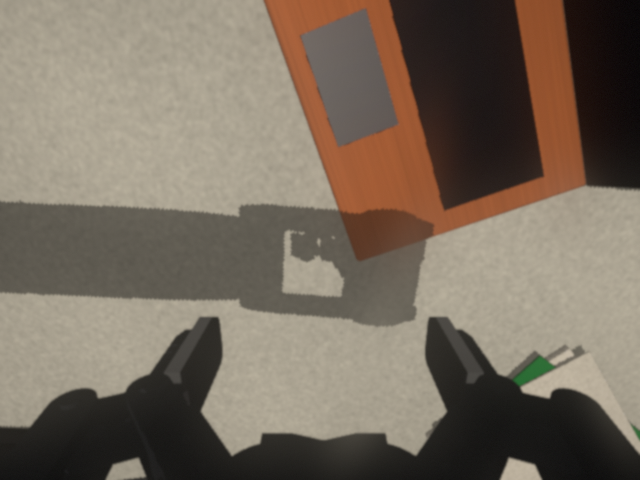

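Run:
```python
import cv2
a=cv2.imread("pics/top0.png")[200:340,260:450]; cv2.imwrite("pics/topc.png",cv2.resize(a,None,fx=4.2,fy=4.2,interpolation=3))
a=cv2.imread("pics/scene0.png")[190:335,190:380]; a=cv2.convertScaleAbs(a,alpha=1.3,beta=20);cv2.imwrite("pics/scenec.png",cv2.resize(a,None,fx=4.1,fy=4.1,interpolation=3))
```

```text
(no output)
```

View pics/topc.png

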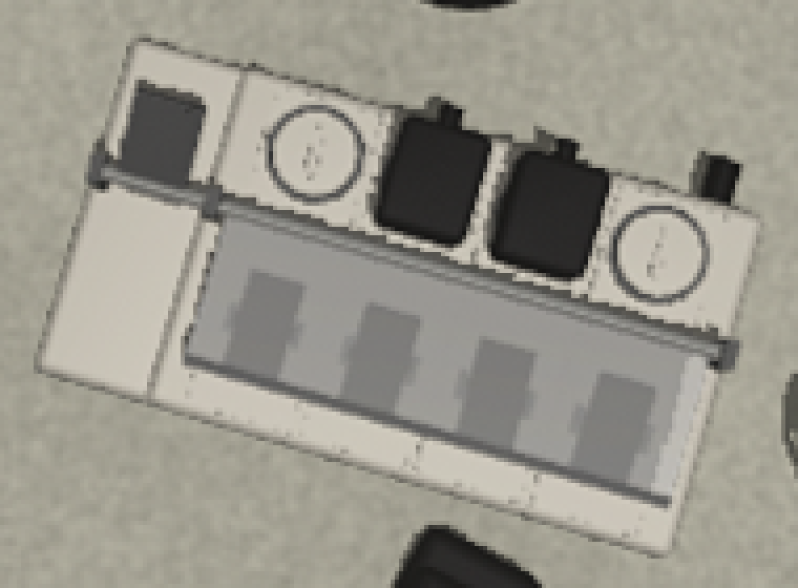

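View pics/scenec.png

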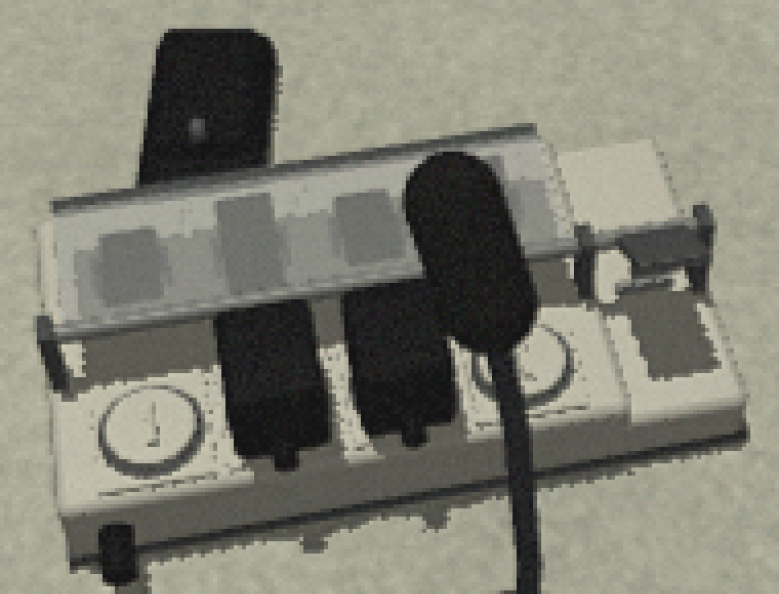

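```bash
cat > h.py <<'E'
import numpy as np, json
from bench import *
def proj(g,P):
    T=np.linalg.inv(g["world_from_camera"]); p=T[:3,:3]@np.asarray(P,float)+T[:3,3]
    return np.array([g["fx"]*p[0]/p[2]+g["cx"],g["fy"]*p[1]/p[2]+g["cy"]])
def hub2w(v,P):
    c,s=np.cos(v[2]),np.sin(v[2]); return np.array([v[0]+c*P[0]-s*P[1],v[1]+s*P[0]+c*P[1],P[2]+v[3]])
E
python3 - <<'E'
from h import *
from scipy.optimize import least_squares
t=grab_frame("top");s=grab_frame("scene")
T=[((760,215),(75,-140,40)),((668,555),(-75,-140,40)),((38,370),(-75,140,30)),((138,40),(75,140,30))]
S=[((65,510),(75,-140,40)),((745,410),(75,140,30)),((655,140),(-75,140,30))]
def f(v):
    r=[]
    for p,P in T: r+=list(proj(t,hub2w(v,P))-(np.array(p)/4.2+[260,200]))
    for p,P in S: r+=list(proj(s,hub2w(v,P))-(np.array(p)/4.1+[190,190]))
    return r
o=least_squares(f,[480,-50,-.2,0]); v=o.x
print(v,np.round(o.fun,1)); np.save("hub.npy",v)
for n,P in dict(tab_end=(47,111,94),hinge=(12,-25,70),r1=(-30,50,52),r2=(-30,0,52),r3=(-30,-50,52),r4=(-30,-100,52)).items():
    print(n,hub2w(v,P).round(1),((proj(t,hub2w(v,P))-[260,200])*4.2).round(),((proj(s,hub2w(v,P))-190)*4.1).round())
def tri(pt,ps):
    A=[];
    from numpy.linalg import lstsq
    M=np.zeros((3,3));b=np.zeros(3)
    for g,p in((t,pt),(s,ps)):
        d=g["world_from_camera"][:3,:3]@[(p[0]-g["cx"])/g["fx"],(p[1]-g["cy"])/g["fy"],1];d/=np.linalg.norm(d);Q=np.eye(3)-np.outer(d,d);M+=Q;b+=Q@g["world_from_camera"][:3,3]
    return np.linalg.solve(M,b)
# tab far corners? mic foot centre, pens
print("mic",tri((372,172),(316,369)),"penpot top c",tri((217,254),(407,196)))
E
```

```text
[ 5.14386924e+02 -2.12937770e+01 -2.60265516e-01 -5.97685809e+00] [ 0.4  0.5 -0.6  1.4 -2.2 -0.2 -2.  -0.9 -3.   3.2  0.7 -0.5 -0.6 -0.5]
tab_end [588.4  73.9  88. ] [168.  99.] [673. 273.]
hinge [519.5 -48.5  64. ] [463. 280.] [319. 297.]
r1 [498.3  34.7  46. ] [259. 327.] [480. 215.]
r2 [485.4 -13.6  46. ] [374. 361.] [365. 234.]
r3 [472.5 -61.9  46. ] [490. 396.] [248. 253.]
r4 [ 459.7 -110.2   46. ] [606. 430.] [128. 273.]
mic [697.65398572 -51.63561791   8.64613726] penpot top c [531.72449961 209.26794317 111.84973853]
```

```bash
cat > fit.py <<'E'
from h import *
from scipy.optimize import least_squares
t=grab_frame("top");s=grab_frame("scene")
T=[((100,158),(12,134,76)),((213,197),(12,84,76)),((730,348),(12,-134,76)),((315,153),(46,50,48)),((660,253),(46,-100,48)),((435,180),(46,0,84)),((551,213),(46,-50,84))]
S=[((45,322),(12,-134,76)),((586,232),(12,84,76)),((702,212),(12,134,76)),((152,428),(46,-100,48))]
def f(v):
    r=[]
    for p,P in T: r+=list(proj(t,hub2w(v,P))-(np.array(p)/4.2+[260,200]))
    for p,P in S: r+=list(proj(s,hub2w(v,P))-(np.array(p)/4.1+[190,190]))
    return r
o=least_squares(f,[480,-50,-.2,0],loss="soft_l1"); v=o.x
print(v,np.round(f(v),1)); np.save("hub.npy",v)
E
python3 fit.py
```

```text
[ 5.15794050e+02 -2.19553758e+01 -2.63763425e-01  2.40514346e+00] [-1.8  1.2 -0.8  0.2 -0.2  1.2 -0.5 -1.  -0.2 -0.3 -0.4 -1.1  0.5 -0.5
 -2.1  0.8 -0.5  0.5  0.3  0.5 -2.2 -1.5]
```

```bash
cat >> h.py <<'E'
from scipy.spatial.transform import Rotation as R
def axes(v,tiltx=0,tiltz=0):
    # tool x=hub y, y=down, z=-hub x ; then turn about own x by tiltx, z by tiltz (deg)
    c,s=np.cos(v[2]),np.sin(v[2]); hx=np.array([c,s,0]);hy=np.array([-s,c,0])
    return np.c_[hy,[0,0,-1],-hx]@R.from_euler("xyz",[tiltx,0,tiltz],degrees=True).as_matrix()
def plan(P,tiltx=0,tiltz=0,hub=True):
    v=np.load("hub.npy").copy(); v[3]=0
    st=sense(); Rc=st["orientation"]; tgt=hub2w(v,P) if hub else np.array(P)
    Rt=axes(v,tiltx,tiltz)
    print("clock",st["clock"],"pos",st["ee_pos"].round(1),"world tgt",tgt.round(1))
    print("shift cm cur tool axes",(Rc.T@(tgt-st["ee_pos"])/10).round(2)," in target axes",(Rt.T@(tgt-st["ee_pos"])/10).round(2))
    print("turn",np.degrees(R.from_matrix(Rc.T@Rt).as_rotvec()).round(2),"force",st["force"].round(1),st["wrist_torque"].round(2),"w",st["width"])
def cur():
    v=np.load("hub.npy"); st=sense(); d=st["ee_pos"]-[v[0],v[1],0]; c,s=np.cos(v[2]),np.sin(v[2])
    print("hub pos",[round(x,1) for x in (c*d[0]+s*d[1],-s*d[0]+c*d[1],d[2])],"F",st["force"].round(1),"t",round(st["clock"],2))
E
python3 - <<'E'
from h import *
plan((-60,-25,230))
E
```

```text
clock 0.35 pos [214.4 479.2 210.7] world tgt [451.4 -30.4 230. ]
shift cm cur tool axes [-36.84  -1.92 -42.44]  in target axes [-43.02  -1.93 -36.16]
turn [-0.   -9.   -0.01] force [ 1.  -0.5  0.1] [-0.01 -0.08 -0.03] w 85.29397975926256
```

Emit:
step_arm --moves '[0, -1, 0, 0, -4.5, 0, 0, 0, -0.9, 0, 0, -4.5, 0, 0, -2.15, 0, -1.8, 0, 0, 0, 0, -2.15, 0, -1.8, 0, 0, 0, 0, -2.15, 0, -1.8, 0, 0, 0, 0, -2.15, 0, -1.8, 0, 0, 0, 0, -2.15, 0, -1.8, 0, 0, 0, 0, -2.15, 0, -1.8, 0, 0, 0, 0, -2.15, 0, -1.8, 0, 0, 0, 0, -2.15, 0, -1.8, 0, 0, 0, 0, -2.15, 0, -1.8, 0, 0, 0, 0, -2.15, 0, -1.8, 0, 0, 0, 0]' --grip_force 60

```text
clock: 1.55
ee_pos: [332.5, 223.7, 230.0]
orientation: [[0.261, 0.0, -0.965], [0.965, 0.0, 0.261], [0.0, -1.0, -0.0]]
force: [-0.3, 0.8, 0.1]
width: -0.1
```

Emit:
step_arm --moves '[-2.15, 0, -1.8, 0, 0, 0, 0, -2.15, 0, -1.8, 0, 0, 0, 0, -2.15, 0, -1.8, 0, 0, 0, 0, -2.15, 0, -1.8, 0, 0, 0, 0, -2.15, 0, -1.8, 0, 0, 0, 0, -2.15, 0, -1.8, 0, 0, 0, 0, -2.15, 0, -1.8, 0, 0, 0, 0, -2.15, 0, -1.8, 0, 0, 0, 0, -2.15, 0, -1.8, 0, 0, 0, 0, -2.15, 0, -1.8, 0, 0, 0, 0, 0, 0, 0, 0, 0, 0, 0]'

```text
clock: 2.65
ee_pos: [450.5, -32.1, 229.5]
orientation: [[0.264, -0.001, -0.965], [0.965, -0.0, 0.264], [-0.001, -1.0, 0.0]]
force: [0.8, 0.9, -0.0]
width: -0.3
```

Run:
```python
from h import *
import cv2
plan((-60,-25,230)); cur()
for n in ["scene","top","wrist"]:
    g=grab_frame(n); cv2.imwrite(f"pics/{n}1.png",cv2.convertScaleAbs(g["frame"][:,:,::-1],alpha=1.3,beta=20))
```

```text
clock 2.65 pos [450.5 -32.1 229.5] world tgt [451.4 -30.4 230. ]
shift cm cur tool axes [ 0.18 -0.05 -0.04]  in target axes [ 0.18 -0.05 -0.04]
turn [-0.02 -0.19 -0.04] force [ 0.8  0.9 -0. ] [ 0.07 -0.02 -0.03] w -0.25132174383663297
hub pos [np.float64(-60.4), np.float64(-26.8), np.float64(229.5)] F [ 0.8  0.9 -0. ] t 2.65
```

View pics/wrist1.png

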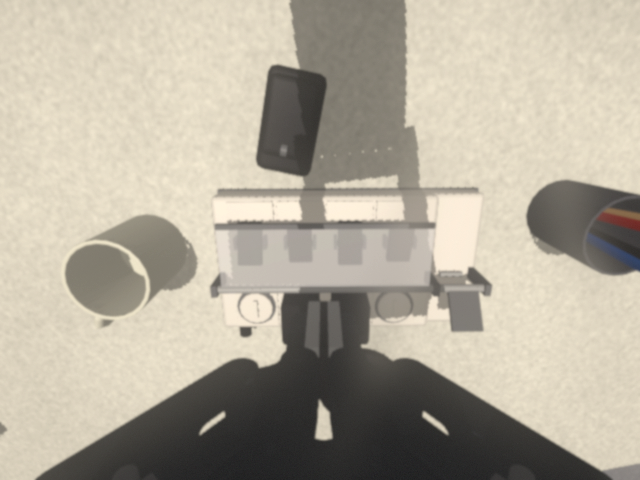

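Run:
```python
import cv2
a=cv2.imread("pics/wrist1.png")[180:340,205:500]; cv2.imwrite("pics/wrist1c.png",cv2.resize(a,None,fx=2.7,fy=2.7,interpolation=3))
```

```text
(no output)
```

View pics/wrist1c.png

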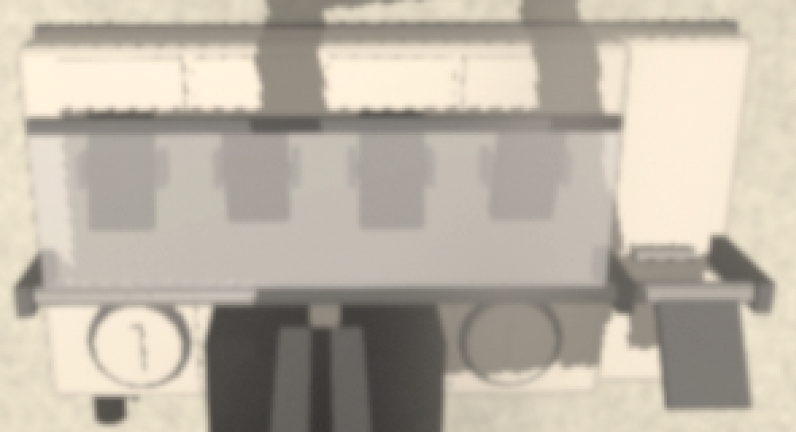

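```bash
sed -i 's/^def f(v)/w=grab_frame("wrist")\nW=[((140,343),(46,-100,48)),((510,340),(46,50,48)),((30,42),(-75,-140,40)),((748,40),(-75,140,30)),((708,408),(47,111,95))]\ndef f(v)/; s/^    return r/    for p,P in W: r+=list(proj(w,hub2w(v,P))-(np.array(p)\/2.7+[205,180]))\n    return r/' fit.py; python3 fit.py
python3 - <<'E'
from h import *
cur();plan((42,108,130),0,0); plan((42,108,130),0,15);plan((42,108,130),0,-15)
print(axes(np.load("hub.npy"),0,15)[:,1],axes(np.load("hub.npy"),-15,0)[:,1])
E
```

```text
[ 5.14900591e+02 -2.02338784e+01 -2.61866639e-01 -4.54509195e+00] [-2.5  2.2 -1.7  1.1 -2.   1.6 -1.6 -0.1 -1.8  0.3 -1.8 -0.3 -1.1  0.2
 -0.4  2.6 -0.1  2.2  0.5  2.2 -0.7  0.1 -1.3  0.4 -0.7  1.5 -6.4  0.3
  2.9 -0.8 -2.   0.8]
hub pos [np.float64(-60.7), np.float64(-25.3), np.float64(230.0)] F [-0.6 -0.4  0.2] t 2.95
clock 2.95 pos [449.7 -29.  230. ] world tgt [583.4  73.2 130. ]
shift cm cur tool axes [ 13.34  10.01 -10.26]  in target axes [ 13.33  10.   -10.27]
turn [ 0.02 -0.04  0.01] force [-0.6 -0.4  0.2] [-0.01 -0.02 -0.06] w 0.15522545902896426
clock 2.95 pos [449.7 -29.  230. ] world tgt [583.4  73.2 130. ]
shift cm cur tool axes [ 13.34  10.01 -10.26]  in target axes [ 15.47   6.21 -10.27]
turn [ 1.000e-02 -4.000e-02  1.501e+01] force [-0.6 -0.4  0.2] [-0.01 -0.02 -0.06] w 0.15522545902896426
clock 2.95 pos [449.7 -29.  230. ] world tgt [583.4  73.2 130. ]
shift cm cur tool axes [ 13.34  10.01 -10.26]  in target axes [ 10.29  13.12 -10.27]
turn [  0.02  -0.03 -14.99] force [-0.6 -0.4  0.2] [-0.01 -0.02 -0.06] w 0.15522545902896426
[-0.06700411 -0.24999549 -0.96592583] [ 0.24999549 -0.06700411 -0.96592583]
```

```bash
sed -i 's/((30,42),(-75,-140,40)),((748,40),(-75,140,30)),/((25,292),(12,-134,72)),((765,290),(12,134,72)),/' fit.py; python3 fit.py;  sed 's/    r=\[\]/    r=[10*v[3]]/; s/np.save/#/' fit.py | python3 -
```

```text
[ 5.13935879e+02 -2.00124929e+01 -2.55684796e-01 -2.48896351e+00] [-3.   3.1 -2.   1.9 -1.8  1.7 -1.9  0.5 -1.8  0.4 -2.   0.1 -1.2  0.5
 -0.6  1.8 -0.2  0.8  0.3  0.6 -0.7 -0.8 -1.4  0.8  0.   1.2  0.3  1.1
 -2.9  0.4 -0.6  0.3]
[ 5.13679897e+02 -2.03212431e+01 -2.56676504e-01 -2.23972908e-02] [-0.2 -2.9  3.  -1.9  1.9 -1.4  1.9 -1.7  0.5 -1.4  0.5 -1.7  0.2 -0.8
  0.6 -1.2  0.8 -0.4 -0.2  0.2 -0.3 -1.2 -1.8 -1.9  1.7  0.4  2.2 -0.6
  1.9 -1.8  1.3  0.3  1.6]
```

Run:
```python
from h import *
cur();plan((40,109,125),0,15)
```

```text
hub pos [np.float64(-59.6), np.float64(-25.4), np.float64(230.0)] F [0.5 0.4 0.5] t 3.25
clock 3.25 pos [449.9 -29.5 230. ] world tgt [580.2  75.3 125. ]
shift cm cur tool axes [13.52 10.5  -9.85]  in target axes [15.7   6.66 -9.96]
turn [-0.05 -0.44 15.01] force [0.5 0.4 0.5] [-0.01  0.03  0.01] w -0.021068208750333793
```

Emit:
step_arm --moves '[0, 0, 0, 0, 0, 7.5, 0, 0, 0, 0, 0, 0, 7.5, 0, 1.96, 0.8, -1.25, 0, 0, 0, 0, 1.96, 0.8, -1.25, 0, 0, 0, 0, 1.96, 0.8, -1.25, 0, 0, 0, 0, 1.96, 0.8, -1.25, 0, 0, 0, 0, 1.96, 0.8, -1.25, 0, 0, 0, 0, 1.96, 0.8, -1.25, 0, 0, 0, 0, 1.96, 0.9, -1.25, 0, 0, 0, 0, 1.96, 0.9, -1.25, 0, 0, 0, 0, 0, 0, 0, 0, 0, 0, 0]'

```text
clock: 4.35
ee_pos: [581.3, 75.1, 122.4]
orientation: [[0.249, -0.071, -0.966], [0.933, -0.25, 0.259], [-0.26, -0.966, 0.004]]
force: [-0.1, 0.3, -0.4]
width: -0.2
```

```bash
python3 - <<'E'
from h import *
import cv2
cur();plan((40,109,62),0,15)
for n in ["scene","top","wrist"]:
    g=grab_frame(n); cv2.imwrite(f"pics/{n}2.png",cv2.convertScaleAbs(g["frame"][:,:,::-1],alpha=1.3,beta=20))
E
python3 -c "
import cv2
cv2.imwrite('pics/s2c.png',cv2.resize(cv2.imread('pics/scene2.png')[150:350,190:440],None,fx=3,fy=3))"
```

```text
hub pos [np.float64(41.2), np.float64(109.0), np.float64(122.4)] F [-0.1  0.3 -0.4] t 4.35
clock 4.35 pos [581.3  75.1 122.4] world tgt [580.2  75.3  62. ]
shift cm cur tool axes [1.57 5.83 0.09]  in target axes [1.56 5.84 0.12]
turn [-0.33 -0.3  -0.08] force [-0.1  0.3 -0.4] [ 0.12 -0.07  0.01] w -0.21446967681526086
```

View pics/s2c.png

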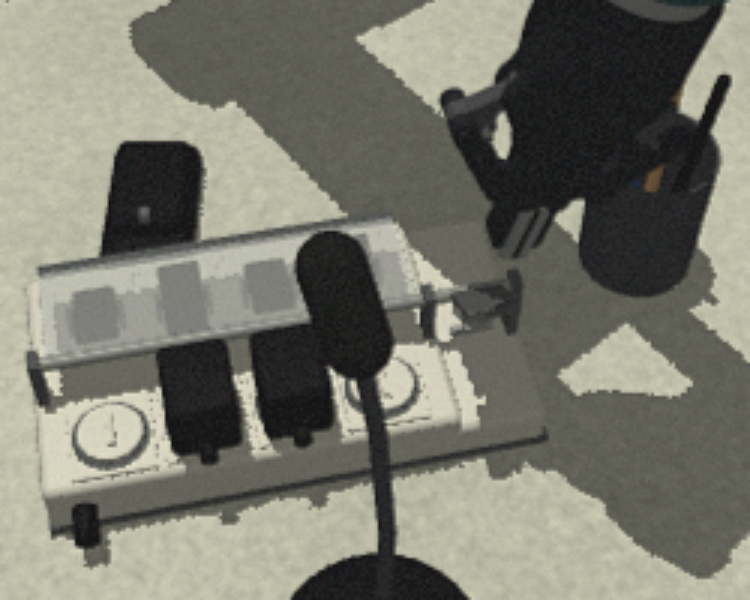

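View pics/wrist2.png

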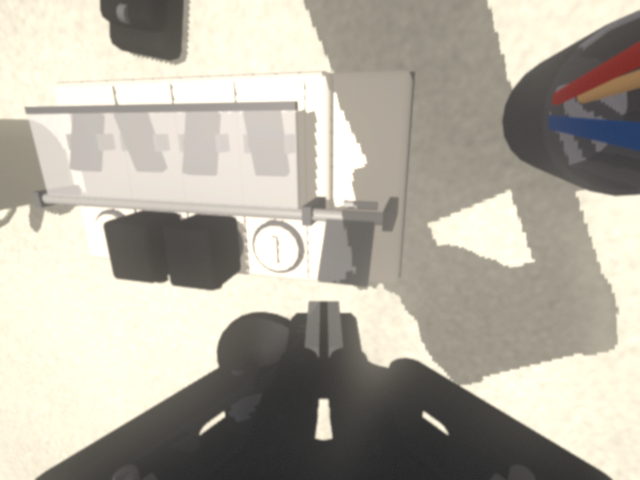

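```bash
python3 - <<'E'
from h import *
v=np.load("hub.npy").copy();v[3]=0
s=grab_frame("scene");w=grab_frame("wrist");t=grab_frame("top")
for n,P in dict(tip=(41,109,122),tabend=(47,111,94),tabe1=(47,96,94),tabe2=(47,126,94),at=(40,109,90)).items():
    p=hub2w(v,P); print(n,((proj(s,p)-[190,150])*3).round(),proj(w,p).round(),proj(t,p).round())
E
python3 -c "
import cv2
cv2.imwrite('pics/w2c.png',cv2.resize(cv2.imread('pics/wrist2.png')[170:370,240:460],None,fx=3,fy=3,interpolation=3))"
```

```text
tip [492. 269.] [329. 293.] [298. 225.]
tabend [495. 310.] [344. 282.] [299. 224.]
tabe1 [468. 315.] [319. 280.] [307. 226.]
tabe2 [522. 306.] [369. 285.] [290. 221.]
at [487. 305.] [342. 268.] [299. 228.]
```

View pics/w2c.png

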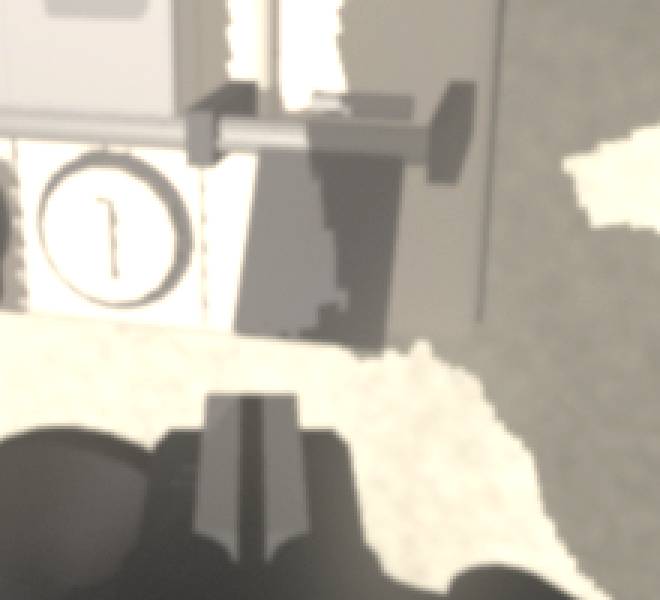

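Run:
```python
from h import *
w=grab_frame("wrist");st=sense();Rm=st["orientation"];p=st["ee_pos"]
for q in [(0,0,0),(0,0,11),(0,0,-11),(8,0,11),(0,-19,11)]: print(q,proj(w,p+Rm@np.array(q)).round(1))
C=w["world_from_camera"]; print(Rm.T@(C[:3,3]-p)); print(Rm.T@C[:3,:3])
```

```text
(0, 0, 0) [324.2 298.2]
(0, 0, 11) [324.2 278.1]
(0, 0, -11) [324.1 317.6]
(8, 0, 11) [340.5 278.1]
(0, -19, 11) [324.3 295.6]
[  -0.48216957 -161.52301394   82.72201904]
[[ 9.99999307e-01  1.16796860e-03  1.46046907e-04]
 [ 2.39224582e-04 -3.23155356e-01  9.46345898e-01]
 [ 1.15249813e-03 -9.46345208e-01 -3.23155411e-01]]
```

Emit:
step_arm --moves '[0.15, 0.75, 0, 0, 0, 0, 0, 0.15, 0.75, 0, 0, 0, 0, 0, 0.15, 0.75, 0, 0, 0, 0, 0, 0.15, 0.75, 0.05, 0, 0, 0, 0, 0.15, 0.75, 0.05, 0, 0, 0, 0, 0.15, 0.7, 0, 0, 0, 0, 0, 0.15, 0.7, 0, 0, 0, 0, 0, 0, 0, 0, 0, 0, 0, 0]'

```text
clock: 5.5
ee_pos: [580.4, 71.0, 73.2]
orientation: [[0.252, -0.066, -0.965], [0.933, -0.25, 0.261], [-0.259, -0.966, -0.002]]
force: [1.7, 0.4, 2.2]
width: 0.1
```

```bash
python3 - <<'E'
from h import *
import cv2
cur()
for n in ["scene","top","wrist"]:
    g=grab_frame(n); cv2.imwrite(f"pics/{n}3.png",cv2.convertScaleAbs(g["frame"][:,:,::-1],alpha=1.3,beta=20))
E
python3 -c "
import cv2
cv2.imwrite('pics/s3c.png',cv2.resize(cv2.imread('pics/scene3.png')[150:350,190:440],None,fx=3,fy=3))"
```

```text
hub pos [np.float64(41.3), np.float64(104.8), np.float64(73.2)] F [1.7 0.4 2.2] t 5.5
```

View pics/s3c.png

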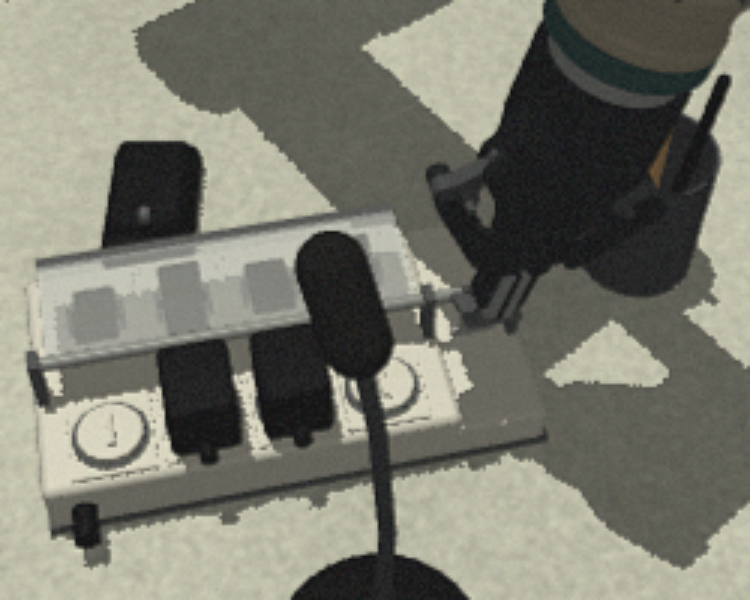

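View pics/wrist3.png

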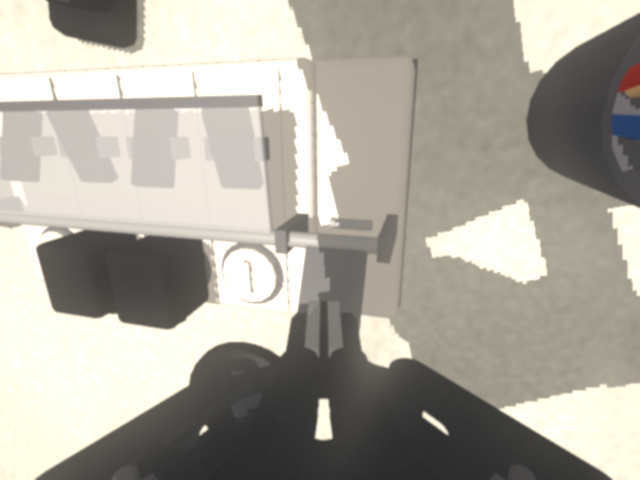

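Emit:
step_arm --moves '[-0.26, -1, 0, 0, 0, 0, 0, -0.26, -1, 0, 0, 0, 0, 0, -0.26, -1, 0, 0, 0, 0, 0, 0, 0, 0.5, 0, 0, 0, 0, 0, 0, 0.4, 0, 0, 0, 0, 0, 0, 0, 0, 0, 0, 0]'

```text
clock: 6.25
ee_pos: [570.2, 73.9, 103.6]
orientation: [[0.251, -0.068, -0.966], [0.933, -0.25, 0.26], [-0.259, -0.966, 0.001]]
force: [0.1, 0.3, 0.4]
width: -0.0
```

```bash
python3 - <<'E'
from h import *
import cv2
cur()
for n in ["scene","wrist"]:
    g=grab_frame(n); cv2.imwrite(f"pics/{n}4.png",cv2.convertScaleAbs(g["frame"][:,:,::-1],alpha=1.3,beta=20))
v=np.load("hub.npy").copy();v[3]=0
print(((proj(grab_frame("scene"),sense()["ee_pos"])-[320,150])*5))
E
python3 -c "
import cv2
a=cv2.resize(cv2.imread('pics/scene4.png')[150:270,320:400],None,fx=5,fy=5,interpolation=3)
b=cv2.resize(cv2.imread('pics/wrist4.png')[190:390,240:410],None,fx=2.3,fy=3,interpolation=3)
cv2.imwrite('pics/s4c.png',cv2.hconcat([a,b[:600]]) if b.shape[0]>=600 else a)"
```

```text
hub pos [np.float64(30.7), np.float64(105.1), np.float64(103.6)] F [0.1 0.3 0.4] t 6.25
[145.45422265 464.06088883]
```

View pics/s4c.png

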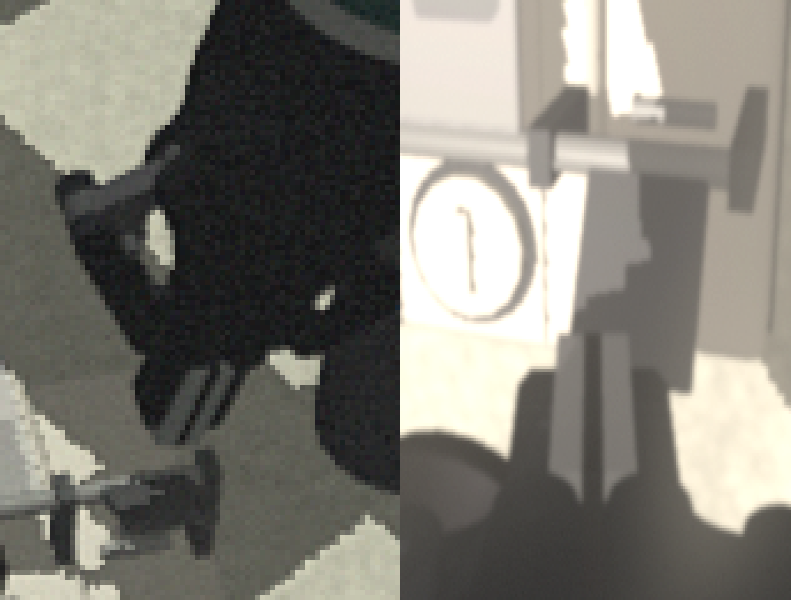

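Emit:
step_arm --moves '[0.26, 1, -0.5, 0, 0, 0, 0, 0.26, 1, 0, 0, 0, 0, 0, 0.26, 1, 0, 0, 0, 0, 0, 0.26, 0.9, 0, 0, 0, 0, 0, 0, 0, 0, 0, 0, 0, 0]'

```text
clock: 6.9
ee_pos: [575.3, 72.2, 62.1]
orientation: [[0.251, -0.069, -0.965], [0.932, -0.25, 0.261], [-0.26, -0.966, 0.002]]
force: [0.1, -0.0, 2.6]
width: -0.0
```

```bash
cat > snap.py <<'E'
import sys,cv2
from h import *
k=sys.argv[1]; cur()
s=grab_frame("scene");w=grab_frame("wrist")
a=cv2.resize(s["frame"][150:350,190:390,::-1],None,fx=2,fy=2); b=cv2.resize(w["frame"][:,:,::-1],None,fx=.62,fy=.62)[:, :396]
a=cv2.copyMakeBorder(a,0,max(0,b.shape[0]-a.shape[0]),0,0,0)[:400]; b=cv2.copyMakeBorder(b,0,a.shape[0]-b.shape[0],0,0,0)
cv2.imwrite(f"pics/{k}.png",cv2.convertScaleAbs(cv2.hconcat([a,b]),alpha=1.3,beta=20))
E
python3 snap.py n5
```

```text
hub pos [np.float64(36.0), np.float64(104.7), np.float64(62.1)] F [ 0.1 -0.   2.6] t 6.9
```

View pics/n5.png

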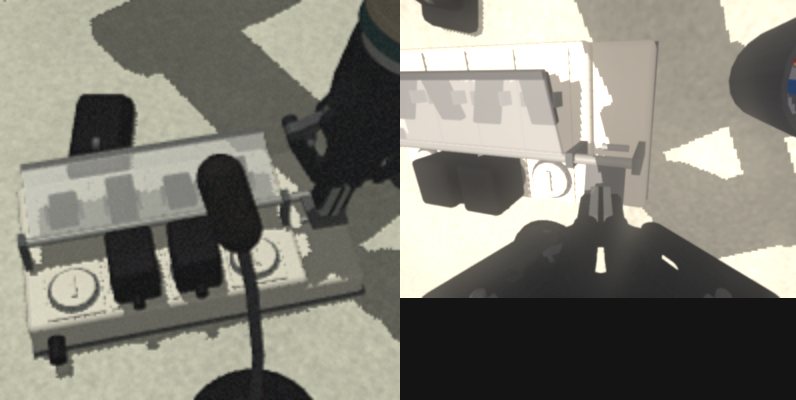

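Emit:
step_arm --moves '[0.2, 0.7, 0, 0, 0, 0, 0, 0.2, 0.7, 0, 0, 0, 0, 0, 0, 0, 0, 0, 0, 0, 0, 0, 0, 0, 0, 0, 0, 0]'

```text
clock: 7.4
ee_pos: [575.4, 72.7, 48.3]
orientation: [[0.251, -0.069, -0.965], [0.933, -0.25, 0.261], [-0.259, -0.966, 0.002]]
force: [0.4, -0.2, 0.6]
width: 0.3
```

```bash
python3 snap.py n6
```

```text
hub pos [np.float64(36.0), np.float64(105.2), np.float64(48.3)] F [ 0.4 -0.2  0.6] t 7.4
```

View pics/n6.png

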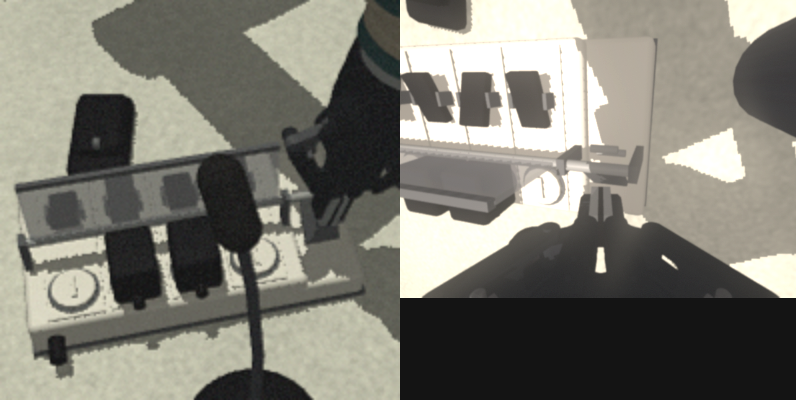

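Emit:
step_arm --moves '[-0.5, -2, 0, 0, 0, 0, 0, -0.78, -2.9, 0, 0, 0, 0, 0, -0.78, -2.9, 0, 0, 0, 0, 0, -0.78, -2.9, 0, 0, 0, 0, 0, -0.78, -2.9, 0, 0, 0, 0, 0, 0, 0, 0, 0, 0, -7.5, 0, 0, 0, 0, 0, 0, -7.5, 0, 0, 0, 0, 0, 0, 0, 0]'

```text
clock: 8.3
ee_pos: [576.0, 70.8, 191.1]
orientation: [[0.264, 0.002, -0.965], [0.965, 0.002, 0.264], [0.003, -1.0, -0.002]]
force: [-0.7, 0.3, 0.4]
width: 0.3
```

Run:
```python
from h import *
cur(); plan((-90,0,190),0)
```

```text
hub pos [np.float64(37.1), np.float64(103.5), np.float64(191.1)] F [-0.7  0.3  0.4] t 8.3
clock 8.3 pos [576.   70.8 191.1] world tgt [426.9   2.7 190. ]
shift cm cur tool axes [-10.5    0.06  12.59]  in target axes [-10.35   0.11  12.71]
turn [ 0.11 -0.66  0.16] force [-0.7  0.3  0.4] [-0.01  0.02 -0.02] w 0.3180806831918681
```

Emit:
step_arm --moves '[-2, 0, 2.5, 0, -0.6, 0, 0, -2.1, 0, 2.5, 0, 0, 0, 0, -2.1, 0, 2.5, 0, 0, 0, 0, -2.1, 0, 2.6, 0, 0, 0, 0, -2.1, 0, 2.6, 0, 0, 0, 0, 0, 0, 0, 0, 0, 0, 0]'

```text
clock: 8.9
ee_pos: [424.6, 3.5, 190.0]
orientation: [[0.251, -0.001, -0.968], [0.968, -0.002, 0.251], [-0.002, -1.0, 0.001]]
force: [0.1, -1.2, 0.1]
width: 0.2
```

Run:
```python
from h import *
import cv2
cur(); g=grab_frame("wrist"); cv2.imwrite("pics/w7.png",g["frame"][:,:,::-1])
v=np.load("hub.npy").copy(); v[3]=0
for y in(50,0,-50,-100): print(y,proj(g,hub2w(v,(-30,y,56))).round(1),"sock end up",proj(g,hub2w(v,(-8,y,62))).round(1))
p=sense()["ee_pos"]; print("tcp",proj(g,p))
```

```text
hub pos [np.float64(-92.3), np.float64(0.1), np.float64(190.0)] F [ 0.1 -1.2  0.1] t 8.9
50 [379.1 292.3] sock end up [378.8 317. ]
0 [324.2 292.1] sock end up [324.1 316.8]
-50 [269.3 291.9] sock end up [269.5 316.6]
-100 [214.5 291.7] sock end up [214.9 316.4]
tcp [326.67307271 300.74907265]
```

View pics/w7.png

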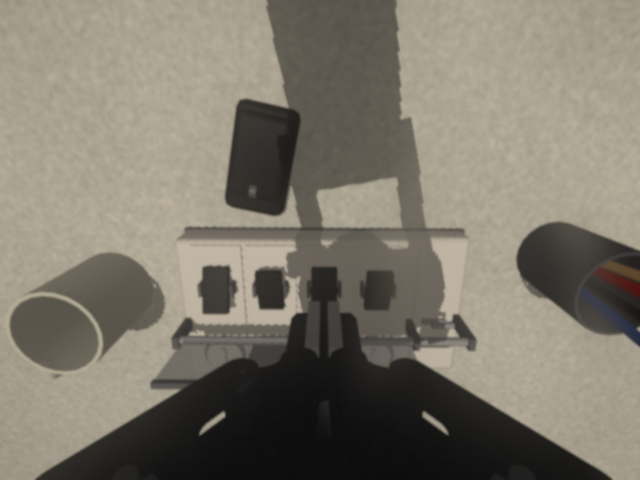

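```bash
python3 -c "
import cv2
a=cv2.imread('pics/w7.png')[220:350,165:480];a=cv2.convertScaleAbs(a,alpha=1.6,beta=10)
cv2.imwrite('pics/w7c.png',cv2.resize(a,None,fx=2.5,fy=2.5,interpolation=3))"
```

```text
(no output)
```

View pics/w7c.png

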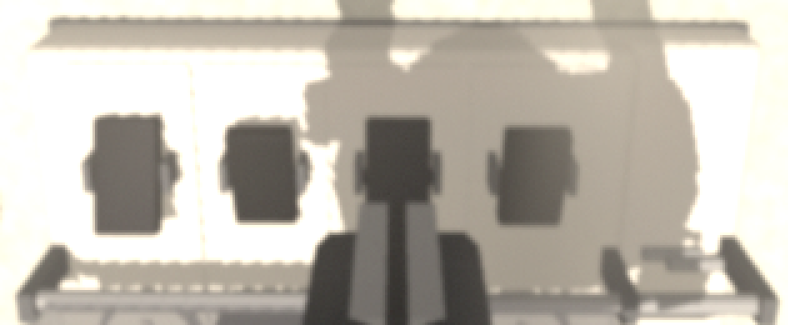

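Emit:
step_arm --moves '[0, 0, 0, -7.5, 0.5, 0, 0, 0, 0, 0, -7.5, 0, 0, 0, 0, 0, 0, -7.5, 0, 0, 0, 0, 0, 0, -7.5, 0, 0, 0, 0, 0, 0, 0, 0, 0, 0]'

```text
clock: 9.45
ee_pos: [425.2, 5.4, 187.9]
orientation: [[0.257, 0.483, -0.837], [0.967, -0.128, 0.222], [-0.0, -0.866, -0.499]]
force: [0.2, -0.5, -0.4]
width: 0.0
```

Run:
```python
from h import *
cur(); plan((-6,0,90),-30); plan((-6,0,50),-30)
```

```text
hub pos [np.float64(-92.2), np.float64(2.1), np.float64(187.9)] F [ 0.2 -0.5 -0.4] t 9.45
clock 9.45 pos [425.2   5.4 187.9] world tgt [508.1 -18.5  90. ]
shift cm cur tool axes [-0.18 12.79 -2.58]  in target axes [-0.21 12.79 -2.57]
turn [-0.03 -0.18 -0.12] force [ 0.2 -0.5 -0.4] [0.08 0.23 0.06] w 0.035241781628857646
clock 9.45 pos [425.2   5.4 187.9] world tgt [508.1 -18.5  50. ]
shift cm cur tool axes [-0.18 16.26 -0.58]  in target axes [-0.21 16.26 -0.57]
turn [-0.03 -0.18 -0.12] force [ 0.2 -0.5 -0.4] [0.08 0.23 0.06] w 0.035241781628857646
```

Emit:
step_arm --moves '[-0.1, 2.1, -0.4, 0, 0, 0, 0, -0.1, 2.1, -0.4, 0, 0, 0, 0, 0, 2.1, -0.4, 0, 0, 0, 0, 0, 2.1, -0.4, 0, 0, 0, 0, 0, 2.2, -0.5, 0, 0, 0, 0, 0, 2.2, -0.5, 0, 0, 0, 0, 0, 0, 0, 0, 0, 0, 0]'

```text
clock: 10.15
ee_pos: [510.6, -20.2, 89.3]
orientation: [[0.259, 0.477, -0.84], [0.966, -0.129, 0.225], [-0.001, -0.87, -0.494]]
force: [-0.3, -0.0, 0.3]
width: -0.3
```

```bash
python3 snap.py n8
python3 - <<'E'
from h import *
import cv2
plan((-6,0,60),-30)
g=grab_frame("wrist");a=g["frame"][200:400,210:430,::-1];a=cv2.convertScaleAbs(a,alpha=1.6,beta=10)
cv2.imwrite('pics/w8c.png',cv2.resize(a,None,fx=3,fy=3,interpolation=3))
E
```

```text
hub pos [np.float64(-3.2), np.float64(-1.1), np.float64(89.3)] F [-0.3 -0.   0.3] t 10.15
clock 10.25 pos [510.5 -19.9  91.9] world tgt [508.1 -18.5  60. ]
shift cm cur tool axes [0.08 2.64 1.82]  in target axes [0.08 2.63 1.83]
turn [-0.16 -0.32 -0.17] force [ 0.4  0.5 -0.2] [ 0.04  0.22 -0.03] w -0.08586782882619184
```

View pics/n8.png

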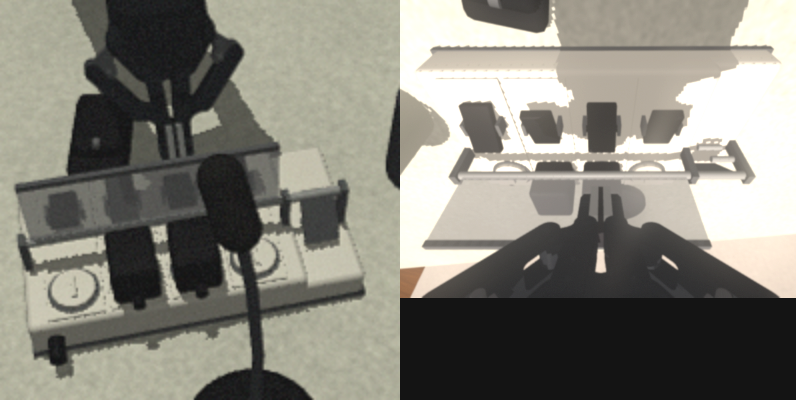

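View pics/w8c.png

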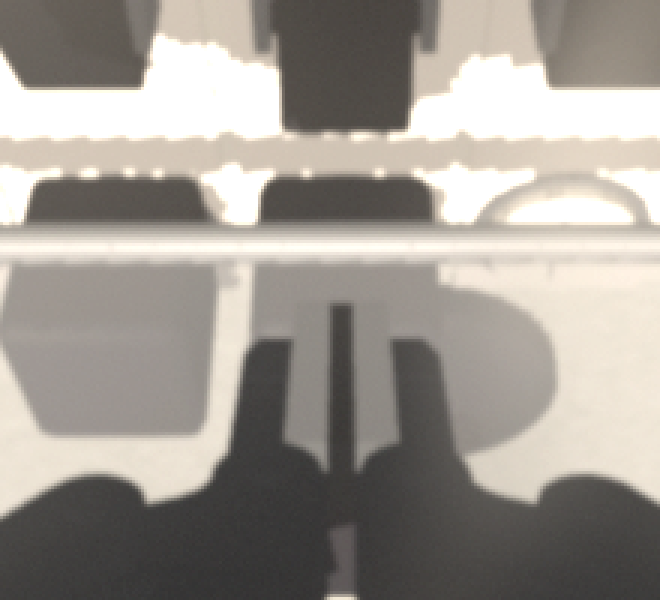

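Run:
```python
from h import *
import cv2
st=sense();p=st["ee_pos"];Rm=st["orientation"];s=grab_frame("scene")
for q in [(0,0,0),(0,-10,0),(0,-20,0),(0,-20,-11),(0,-15,5)]: print(q,proj(s,p+Rm@np.array(q)).round(1))
a=s["frame"][170:270,220:340,::-1];a=cv2.convertScaleAbs(a,alpha=1.6,beta=10)
cv2.imwrite('pics/s8c.png',cv2.resize(a,None,fx=6,fy=6,interpolation=3))
```

```text
(0, 0, 0) [280.4 241.6]
(0, -10, 0) [279.6 235.9]
(0, -20, 0) [278.8 230.2]
(0, -20, -11) [279.6 232.4]
(0, -15, 5) [278.9 232. ]
```

View pics/s8c.png

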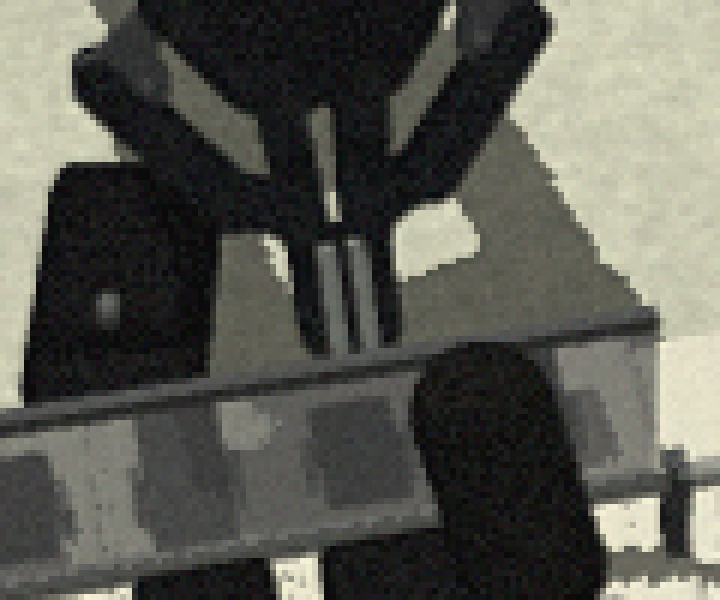

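Emit:
step_arm --moves '[0.1, 0, 0, -5, 0, 0, 0, 0, 0, 0, -5, 0, 0, 0, 0, 0, 0, 0, 0, 0, 0]'

```text
clock: 10.65
ee_pos: [508.6, -18.5, 91.0]
orientation: [[0.258, 0.62, -0.741], [0.966, -0.166, 0.198], [0.0, -0.767, -0.642]]
force: [-0.4, 0.4, 0.3]
width: 0.0
```

Run:
```python
from h import *
cur(); plan((4,0,70),-40); plan((4,0,43),-40)
```

```text
hub pos [np.float64(-5.5), np.float64(0.1), np.float64(91.0)] F [-0.4  0.4  0.3] t 10.65
clock 10.65 pos [508.6 -18.5  91. ] world tgt [517.8 -21.   70. ]
shift cm cur tool axes [-0.    2.22  0.62]  in target axes [-0.01  2.22  0.62]
turn [-0.06 -0.24 -0.19] force [-0.4  0.4  0.3] [0.08 0.29 0.05] w 0.020287930584508024
clock 10.65 pos [508.6 -18.5  91. ] world tgt [517.8 -21.   43. ]
shift cm cur tool axes [-0.    4.29  2.35]  in target axes [-0.01  4.29  2.36]
turn [-0.06 -0.24 -0.19] force [-0.4  0.4  0.3] [0.08 0.29 0.05] w 0.020287930584508024
```

Emit:
step_arm --moves '[0, 1.1, 0.3, 0, 0, 0, 0, 0, 1.1, 0.3, 0, 0, 0, 0, 0, 0.54, 0.45, 0, 0, 0, 0, 0, 0, 0, 0, 0, 0, 0]'

```text
clock: 11.05
ee_pos: [519.2, -21.6, 63.9]
orientation: [[0.259, 0.619, -0.741], [0.966, -0.166, 0.199], [0.0, -0.767, -0.641]]
force: [-0.0, -0.4, -0.1]
width: 0.1
```

```bash
python3 snap.py n9
python3 - <<'E'
from h import *
import cv2
plan((4,0,43),-40)
g=grab_frame("wrist");a=g["frame"][120:340,190:450,::-1];a=cv2.convertScaleAbs(a,alpha=1.6,beta=10)
cv2.imwrite('pics/w9c.png',cv2.resize(a,None,fx=2.7,fy=2.7,interpolation=3))
E
```

```text
hub pos [np.float64(5.5), np.float64(-0.2), np.float64(63.9)] F [-0.  -0.4 -0.1] t 11.05
clock 11.15 pos [519.7 -21.6  65. ] world tgt [517.8 -21.   43. ]
shift cm cur tool axes [0.   1.56 1.56]  in target axes [0.01 1.56 1.56]
turn [-0.  -0.3 -0.2] force [-1.   0.5 -0.5] [0.11 0.3  0.01] w 0.09538839066175088
```

View pics/n9.png

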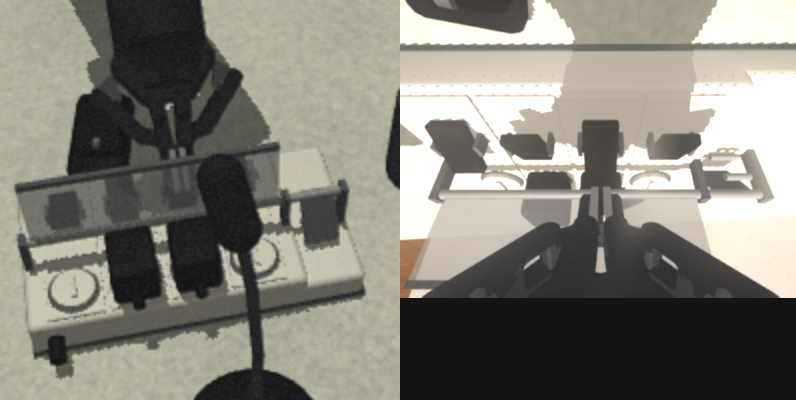

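View pics/w9c.png

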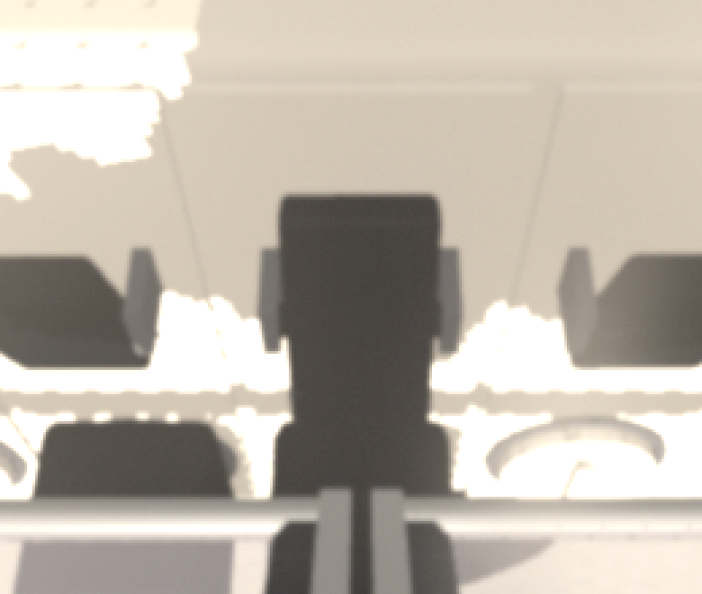

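Emit:
step_arm --moves '[0, 0.3, 0.3, 0, 0, 0, 0, 0, 0.3, 0.3, 0, 0, 0, 0, 0, 0.3, 0.3, 0, 0, 0, 0, 0, 0, 0, 0, 0, 0, 0]'

```text
clock: 11.6
ee_pos: [517.8, -21.2, 50.7]
orientation: [[0.259, 0.62, -0.741], [0.966, -0.166, 0.199], [0.0, -0.767, -0.642]]
force: [0.7, 0.4, -0.1]
width: -0.0
```

```bash
cat > wc.py <<'E'
import sys,cv2
from h import *
cur()
g=grab_frame("wrist");a=g["frame"][120:340,190:450,::-1];a=cv2.convertScaleAbs(a,alpha=1.6,beta=10)
cv2.imwrite(f'pics/{sys.argv[1]}.png',cv2.resize(a,None,fx=2.7,fy=2.7,interpolation=3))
E
python3 wc.py w10
```

```text
hub pos [np.float64(4.1), np.float64(-0.2), np.float64(50.7)] F [ 0.7  0.4 -0.1] t 11.6
```

View pics/w10.png

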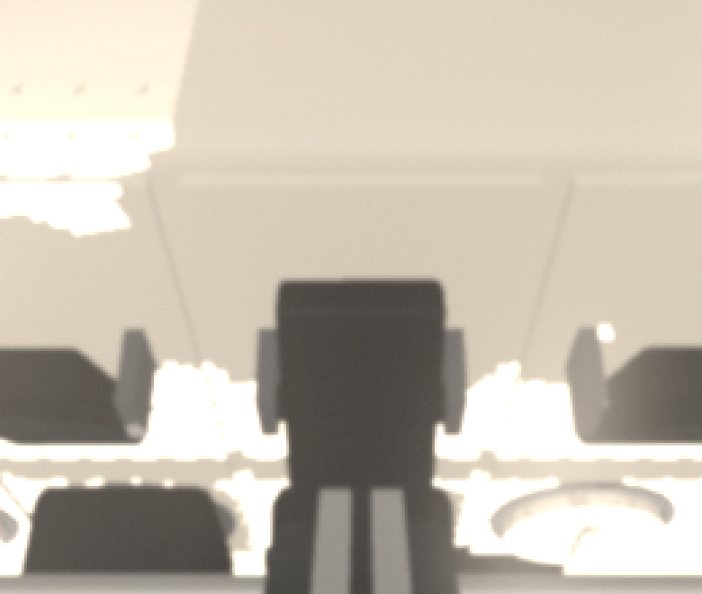

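Emit:
step_arm --moves '[0, -0.77, -0.64, 0, 0, 0, 0, 0, -0.38, 0.46, 0, 0, 0, 0, 0, 0, 0, 0, 0, 0, 0]'

```text
clock: 11.95
ee_pos: [512.4, -19.6, 62.3]
orientation: [[0.259, 0.622, -0.739], [0.966, -0.166, 0.199], [0.001, -0.765, -0.644]]
force: [-0.5, 0.4, -0.5]
width: 0.1
```

Emit:
step_arm --moves '[0, 0.38, 0.32, 0, 0, 0, 0, 0, 0.38, 0.32, 0, 0, 0, 0, 0, 0.23, 0.2, 0, 0, 0, 0, 0, 0, 0, 0, 0, 0, 0]'

```text
clock: 12.35
ee_pos: [512.4, -19.8, 48.2]
orientation: [[0.259, 0.621, -0.74], [0.966, -0.166, 0.199], [0.0, -0.766, -0.642]]
force: [-6.3, 1.4, 6.0]
width: 0.2
```

```bash
python3 wc.py w11
```

```text
hub pos [np.float64(-1.5), np.float64(-0.1), np.float64(48.2)] F [-6.3  1.4  6. ] t 12.35
```

View pics/w11.png

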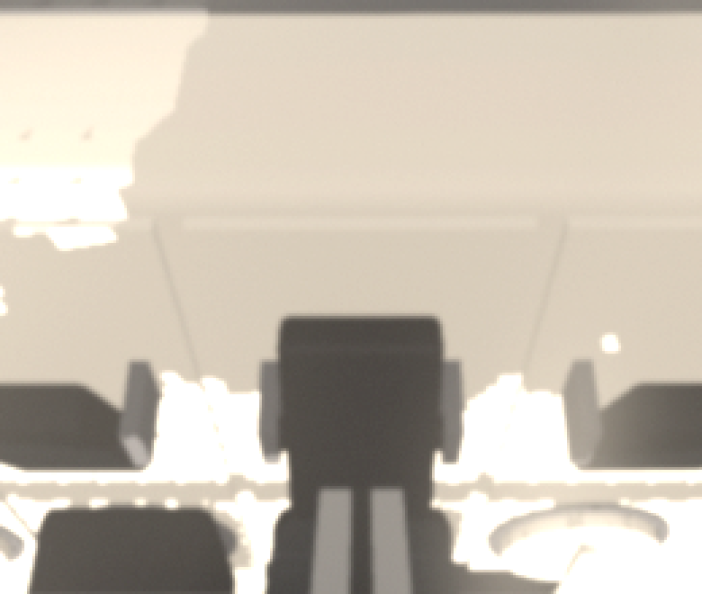

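Emit:
step_arm --moves '[0, 0.23, 0.2, 0, 0, 0, 0, 0, 0.23, 0.2, 0, 0, 0, 0, 0, 0, 0, 0, 0, 0, 0]'

```text
clock: 12.7
ee_pos: [513.3, -19.8, 43.3]
orientation: [[0.259, 0.623, -0.738], [0.966, -0.166, 0.198], [0.001, -0.765, -0.645]]
force: [1.8, -1.2, 4.3]
width: 0.3
```

```bash
python3 wc.py w12
```

```text
hub pos [np.float64(-0.7), np.float64(0.1), np.float64(43.3)] F [ 1.8 -1.2  4.3] t 12.7
```

View pics/w12.png

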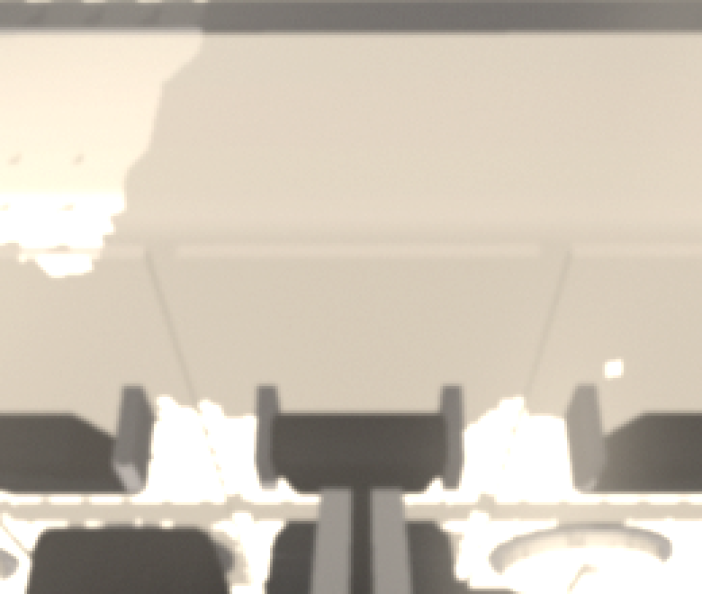

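Emit:
step_arm --moves '[0, -1.15, -0.96, 0, 0, 0, 0, 0, -1.15, -0.96, 0, 0, 0, 0, 0, -0.77, -0.64, 0, 0, 0, 0, 1.6, -0.65, 0.76, 0, 0, 0, 0, 1.7, -0.65, 0.76, 0, 0, 0, 0, 1.7, -0.64, 0.76, 0, 0, 0, 0, 0, 0, 0, 0, 0, 0, 0]'

```text
clock: 13.45
ee_pos: [495.6, 38.0, 82.1]
orientation: [[0.257, 0.62, -0.741], [0.967, -0.164, 0.197], [0.0, -0.767, -0.642]]
force: [0.5, -0.6, -1.1]
width: 0.0
```

```bash
python3 wc.py w13
python3 - <<'E'
from h import *
plan((-31,50,58),-40)
E
```

```text
hub pos [np.float64(-32.4), np.float64(51.5), np.float64(82.1)] F [ 0.5 -0.6 -1.1] t 13.45
clock 13.5 pos [495.9  37.2  82.1] world tgt [496.6  36.2  58. ]
shift cm cur tool axes [-0.08  1.91  1.47]  in target axes [-0.08  1.91  1.48]
turn [-0.06 -0.18 -0.14] force [ 0.3 -0.6 -0. ] [ 0.1   0.29 -0.02] w 0.14482539170093203
```

View pics/w13.png

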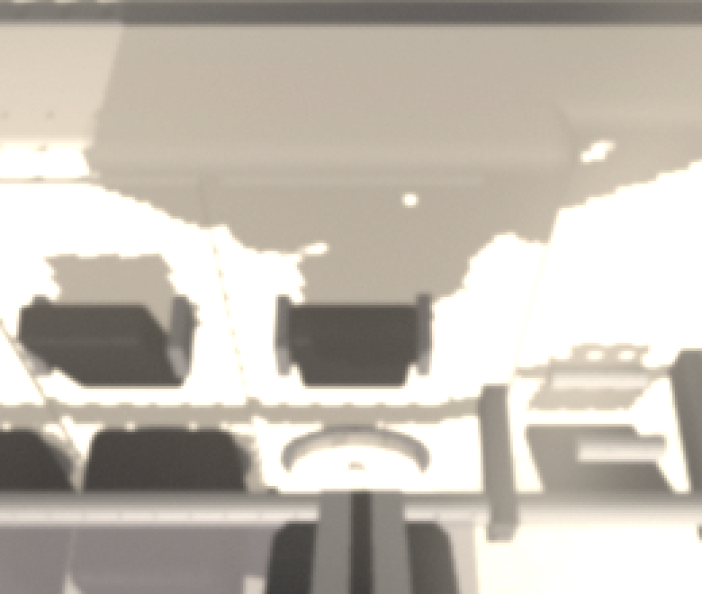

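Emit:
step_arm --moves '[0, 0.77, 0.64, 0, 0, 0, 0, 0, 0.77, 0.64, 0, 0, 0, 0, 0, 0.38, 0.32, 0, 0, 0, 0, 0, 0.38, 0.32, 0, 0, 0, 0, 0, 0, 0, 0, 0, 0, 0]'

```text
clock: 14.0
ee_pos: [495.9, 36.0, 51.6]
orientation: [[0.259, 0.62, -0.741], [0.966, -0.167, 0.199], [-0.0, -0.767, -0.642]]
force: [-0.2, 0.0, -0.1]
width: 0.2
```

```bash
python3 wc.py w14
```

```text
hub pos [np.float64(-31.6), np.float64(49.6), np.float64(51.6)] F [-0.2  0.  -0.1] t 14.0
```

View pics/w14.png

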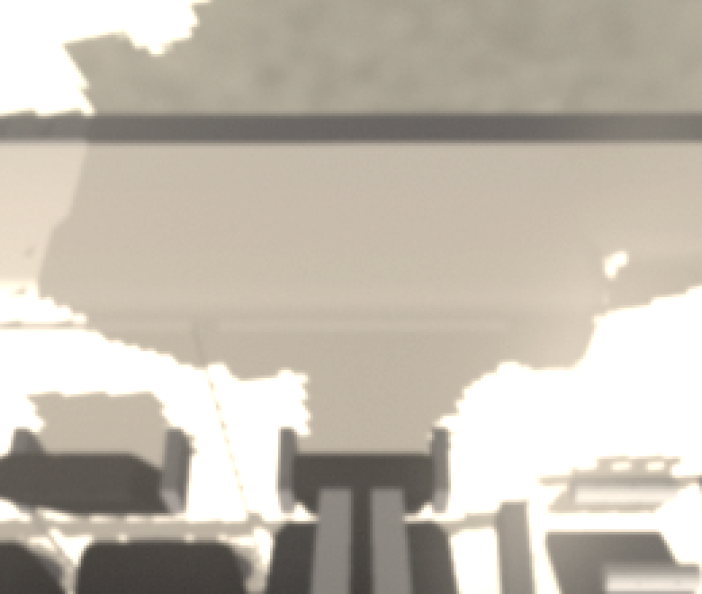

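Emit:
step_arm --moves '[0, 0.23, 0.2, 0, 0, 0, 0, 0, 0.23, 0.2, 0, 0, 0, 0, 0, 0, 0, 0, 0, 0, 0]'

```text
clock: 14.35
ee_pos: [496.6, 36.6, 47.1]
orientation: [[0.259, 0.622, -0.739], [0.966, -0.166, 0.199], [0.001, -0.765, -0.644]]
force: [1.3, -0.1, 1.0]
width: -0.0
```

```bash
python3 wc.py w15
```

```text
hub pos [np.float64(-31.0), np.float64(50.4), np.float64(47.1)] F [ 1.3 -0.1  1. ] t 14.35
```

View pics/w15.png

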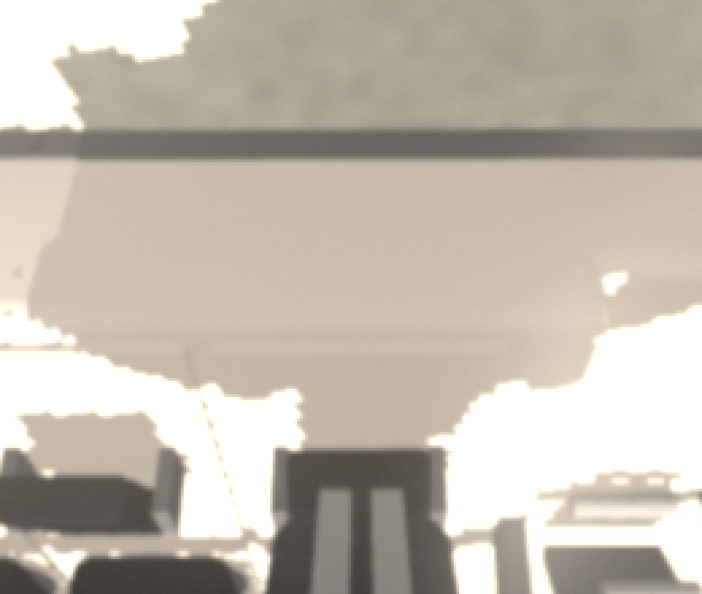

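Emit:
step_arm --moves '[0, 0.23, 0.2, 0, 0, 0, 0, 0, 0, 0, 0, 0, 0, 0, 0, -1.15, -0.96, 0, 0, 0, 0, 0, -1.15, -0.96, 0, 0, 0, 0, 0, -1.15, -0.96, 0, 0, 0, 0, 0, -1.15, -0.96, 0, 0, 0, 0, 0, -1.9, -1.6, 0, 0, 0, 0, 0, 0, 0, 0, 0, 0, 0]'

```text
clock: 15.2
ee_pos: [497.6, 36.7, 132.2]
orientation: [[0.259, 0.625, -0.736], [0.966, -0.165, 0.199], [0.003, -0.763, -0.647]]
force: [-0.3, 0.6, 1.0]
width: -0.2
```

```bash
python3 snap.py n16
python3 - <<'E'
from h import *
import cv2
g=grab_frame("wrist");a=g["frame"][100:340,130:480,::-1];a=cv2.convertScaleAbs(a,alpha=1.4,beta=10)
cv2.imwrite('pics/w16.png',cv2.resize(a,None,fx=2.2,fy=2.2,interpolation=3))
E
```

```text
hub pos [np.float64(-30.1), np.float64(50.7), np.float64(132.2)] F [-0.3  0.6  1. ] t 15.2
```

View pics/w16.png

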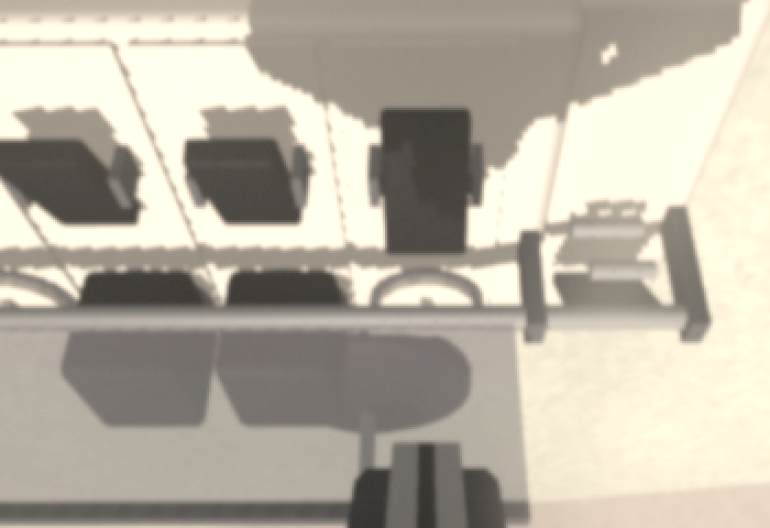

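View pics/n16.png

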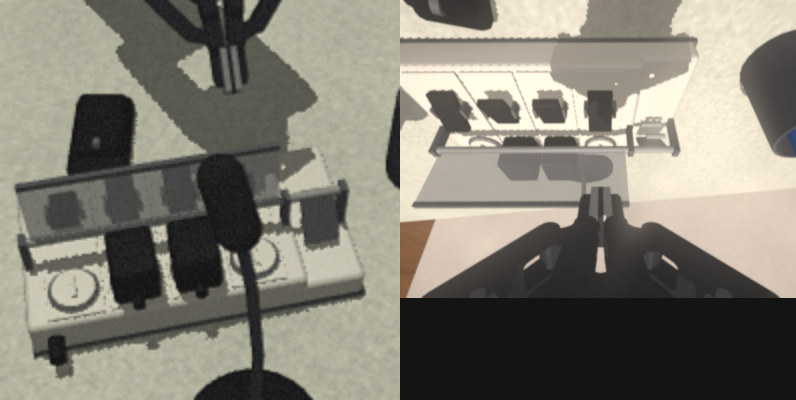

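Run:
```python
from h import *
t=grab_frame("top");s=grab_frame("scene")
M=np.zeros((3,3));b=np.zeros(3)
for g,p in((t,(386,154)),(s,(305,251))):
    d=g["world_from_camera"][:3,:3]@[(p[0]-g["cx"])/g["fx"],(p[1]-g["cy"])/g["fy"],1];d/=np.linalg.norm(d);Q=np.eye(3)-np.outer(d,d);M+=Q;b+=Q@g["world_from_camera"][:3,3]
X=np.linalg.solve(M,b);v=np.load("hub.npy");d=X-[v[0],v[1],0];c,s_=np.cos(v[2]),np.sin(v[2]);print(X,c*d[0]+s_*d[1],-s_*d[0]+c*d[1])
plan((-30,-50,200),-20)
```

```text
[666.66303153 -51.68574937 267.15478249] 155.77246340733876 7.982349504001569
clock 15.45 pos [495.4  36.3 126.7] world tgt [472.3 -60.8 200. ]
shift cm cur tool axes [-9.98 -5.44 -4.91]  in target axes [-9.98 -6.81 -2.71]
turn [19.87 -0.31 -0.2 ] force [ 0.5  0.5 -0.4] [0.16 0.25 0.  ] w -0.14441820276470121
```

Emit:
step_arm --moves '[0, -1.9, -1.6, 0, 0, 0, 0, 0, -1.9, -1.6, 0, 0, 0, 0, 0, -1.9, -1.6, 0, 0, 0, 0, -2.5, 0, 0, 5, 0, 0, 0, -2.5, 0, 0, 5, 0, 0, 0, -2.5, 0, 0, 5, 0, 0, 0, -2.5, 0, 0, 5, 0, 0, 0, 0, 0, 0, 0, 0, 0, 0]'

```text
clock: 16.25
ee_pos: [470.5, -63.0, 202.4]
orientation: [[0.263, 0.327, -0.908], [0.965, -0.089, 0.247], [0.0, -0.941, -0.339]]
force: [0.3, -0.3, -0.7]
width: 0.5
```

Run:
```python
from h import *
cur();plan((52,-50,200),-20);plan((52,-50,92),-20)
```

```text
hub pos [np.float64(-31.2), np.float64(-52.5), np.float64(202.4)] F [ 0.3 -0.3 -0.7] t 16.25
clock 16.25 pos [470.5 -63.  202.4] world tgt [551.6 -81.5 200. ]
shift cm cur tool axes [ 0.34  3.05 -7.74]  in target axes [ 0.25  3.07 -7.73]
turn [-0.16 -0.56 -0.2 ] force [ 0.3 -0.3 -0.7] [0.04 0.16 0.01] w 0.5447687408938089
clock 16.25 pos [470.5 -63.  202.4] world tgt [551.6 -81.5  92. ]
shift cm cur tool axes [ 0.34 13.21 -4.07]  in target axes [ 0.25 13.22 -4.04]
turn [-0.16 -0.56 -0.2 ] force [ 0.3 -0.3 -0.7] [0.04 0.16 0.01] w 0.5447687408938089
```

Emit:
step_arm --moves '[0.1, 0.77, -1.93, 0, 0, 0, 0, 0.1, 0.77, -1.93, 0, 0, 0, 0, 0.1, 0.77, -1.93, 0, 0, 0, 0, 0, 0.77, -1.93, 0, 0, 0, 0, 0, 1.6, 0.6, 0, 0, 0, 0, 0, 2, 0.7, 0, 0, 0, 0, 0, 2, 0.7, 0, 0, 0, 0, 0, 0, 0, 0, 0, 0, 0]'

```text
clock: 17.05
ee_pos: [549.5, -77.7, 135.9]
orientation: [[0.258, 0.324, -0.91], [0.966, -0.086, 0.244], [0.0, -0.942, -0.335]]
force: [0.5, -0.5, 0.1]
width: -0.2
```

```bash
python3 snap.py n17
```

```text
hub pos [np.float64(49.0), np.float64(-46.9), np.float64(135.9)] F [ 0.5 -0.5  0.1] t 17.05
```

View pics/n17.png

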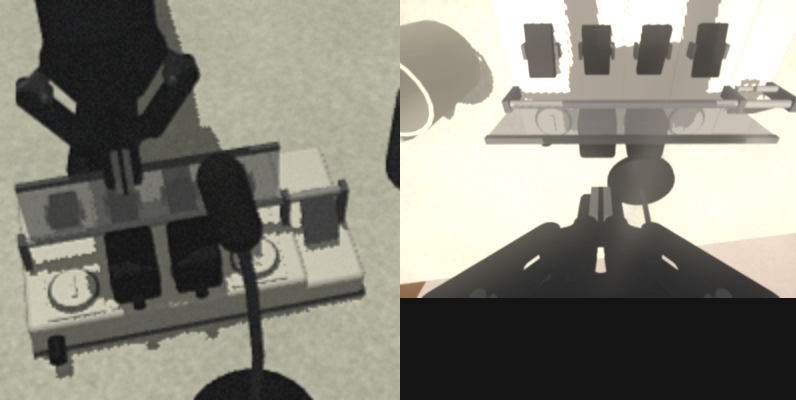

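Emit:
step_arm --moves '[0, 1.4, 0.45, 0, 0, 0, 0, 0, 1.4, 0.45, 0, 0, 0, 0, 0, 1.2, 0.4, 0, 0, 0, 0, 0, 0, 0, 0, 0, 0, 0]'

```text
clock: 17.55
ee_pos: [552.5, -79.0, 97.6]
orientation: [[0.259, 0.329, -0.908], [0.966, -0.088, 0.244], [0.001, -0.94, -0.34]]
force: [-0.8, -0.3, 0.4]
width: -0.2
```

```bash
python3 snap.py n18
```

```text
hub pos [np.float64(52.2), np.float64(-47.3), np.float64(97.6)] F [-0.8 -0.3  0.4] t 17.55
```

View pics/n18.png

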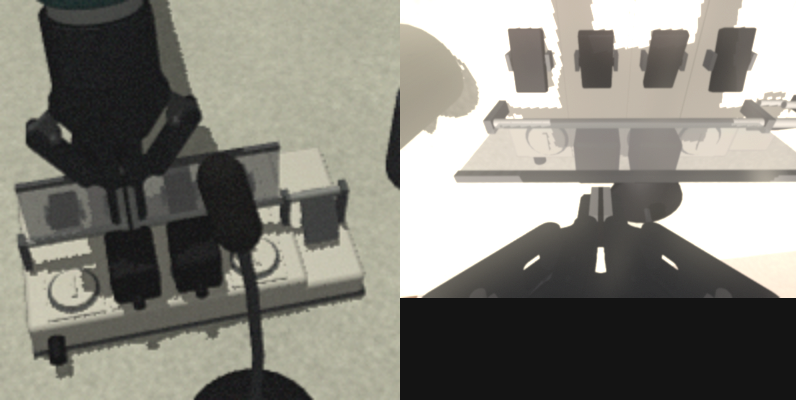

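Emit:
step_arm --moves '[0, -0.41, 1.13, 0, 0, 0, 0, 0, -0.41, 1.13, 0, 0, 0, 0, 0, -0.41, 1.13, 0, 0, 0, 0, 0, -0.41, 1.13, 0, 0, 0, 0, 0, -0.41, 1.13, 0, 0, 0, 0, 0, -0.41, 1.13, 0, 0, 0, 0, 0, -0.41, 1.13, 0, 0, 0, 0, 0, 0, 0, 0, 0, 0, 0]'

```text
clock: 18.45
ee_pos: [471.8, -57.3, 100.1]
orientation: [[0.259, 0.333, -0.907], [0.966, -0.088, 0.243], [0.001, -0.939, -0.344]]
force: [0.3, 0.4, 0.7]
width: -0.0
```

```bash
python3 snap.py n19
```

```text
hub pos [np.float64(-31.3), np.float64(-46.8), np.float64(100.1)] F [0.3 0.4 0.7] t 18.45
```

View pics/n19.png

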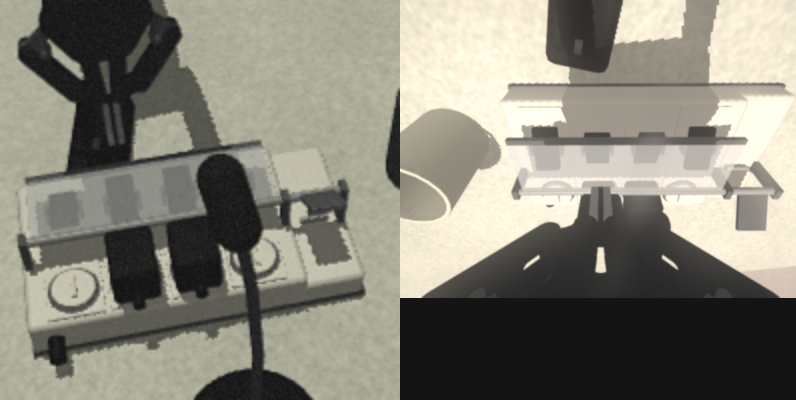

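Emit:
step_arm --moves '[0, -1.9, -0.7, 0, 0, 0, 0, 0, -1.9, -0.7, 0, 0, 0, 0, 0, -1.9, -0.7, 0, 0, 0, 0, 0, -1.9, -0.7, 0, 0, 0, 0, 0, -1.9, -0.7, 0, 0, 0, 0, 0, -1.9, -0.7, 0, 0, 0, 0, 0, -1.4, 3.2, 0, 0, 0, 0, 0, -1.4, 3.2, 0, 0, 0, 0, 0, 0, 0, 0, 0, 0, 0, 0, 0, 0, 0, 0, 0, 0]'

```text
clock: 19.55
ee_pos: [405.5, -39.7, 225.7]
orientation: [[0.259, 0.333, -0.907], [0.966, -0.088, 0.243], [0.001, -0.939, -0.344]]
force: [-0.1, -0.5, -0.4]
width: 0.1
```

Run:
```python
from h import *
import cv2
cur();print(sense()["joint_velocities"].round(2))
g=grab_frame("wrist")["frame"][:,:,::-1]; cv2.imwrite("pics/w20.png",cv2.convertScaleAbs(g,alpha=1.3,beta=15))
g=grab_frame("scene")["frame"][:,:,::-1]; cv2.imwrite("pics/s20.png",cv2.convertScaleAbs(g,alpha=1.3,beta=15))
```

```text
hub pos [np.float64(-100.0), np.float64(-46.5), np.float64(225.7)] F [-0.1 -0.5 -0.4] t 19.55
[-0.29  2.45 -0.64 -0.   -0.27 -0.05]
```

View pics/w20.png

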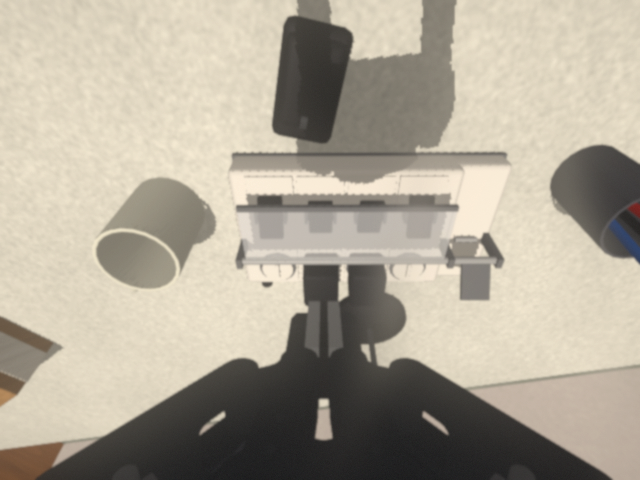

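View pics/s20.png

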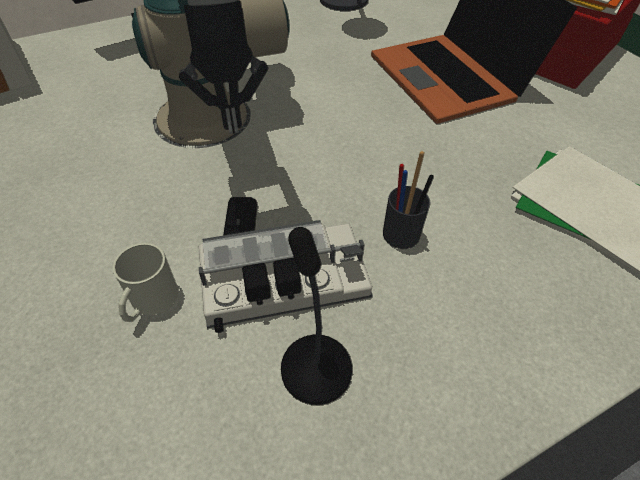

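```bash
python3 -c "
import cv2
a=cv2.imread('pics/w20.png')[140:310,220:520];cv2.imwrite('pics/w20c.png',cv2.resize(a,None,fx=2.6,fy=2.6,interpolation=3))"
```

```text
(no output)
```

View pics/w20c.png

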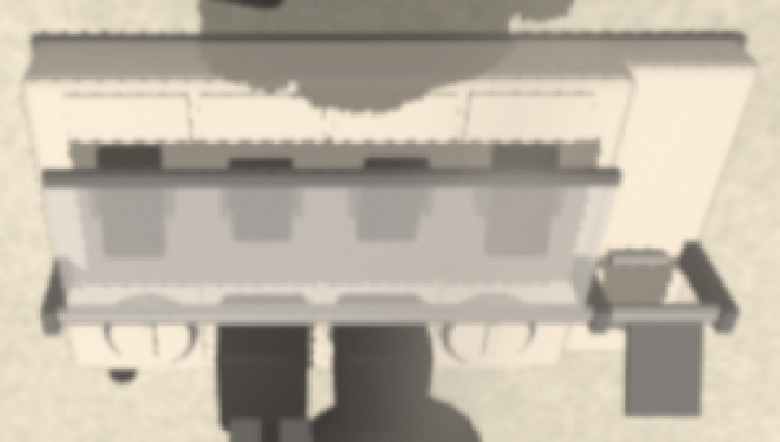

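The outer two rockers have their socket ends at about row 255 (off). The middle two end at about row 240 (on), and they are in line with the adapters. The guard lies level and the tab is up, so I am handing in.

```bash
python3 -c "
from bench import *
print(close_job())"
```

```text
the job is handed in; nothing more can be done
None
```

The job is done and handed in at about 20 s on the clock.

**What I did:**
- I pressed the tab, which flipped the guard open.
- Outlet y = 0 has an adapter and was off, so I switched it on.
- Outlet y = 50 is capped and was on, so I switched it off.
- I did not touch the rockers at y = -50 (on) and y = -100 (off).
- I pushed the open flap from behind to shut it, then pulled the arm clear.

**Last checks:** the wrist and scene pictures showed:
- Both adapter rockers were on and both capped rockers were off.
- The guard was level with its tab up.
- The pen pot, mug, microphone and mouse appeared unmoved.
- The wrist force was back at noise level.

**What disagreed:**
- The shut fingertips looked and felt about 17 mm short of the reported TCP. My first tab press at x = 41 mm was therefore too shallow, and the first approach to rocker y = 0 made no contact. I repeated both with corrected positions.
- The hub outline measured about 5 mm shorter than stated, so I fitted its pose mainly to the posts, caps and adapters.

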